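Load the resin caddy and hold the chest's self-closing lid

ROBOT

A 6-joint arm with a two-finger parallel gripper is mounted at the origin on a cart in front of the work surface, level with it; the furniture and walls round the work are solid. World frame = base frame: x ahead of the robot, y to its left, z up, the work surface at z = 0. Lengths are in m, angles in rad, forces in N, time in s.
With the tool pointing down it reaches from about 0.3 to 0.775 m from the base axis. Payload 14.6 kg.
Tool frame: the origin (TCP) lies on the centre line of the jaws, within the pads' length; the fingertips stand 11 mm ahead of it and the grasp point (between the pads) lies 8 mm behind it; z points along the fingers, y is the direction in which the jaws open and shut (so a half turn about z gives the same grasp; the last joint's range is limited). The gripper opens to 94 mm and grips with 3 to 60 N. Pads are 16 mm wide; open, the fingers measure 119 mm over their backs; the gripper's body (75 mm by 177 mm) begins 78 mm behind the grasp point.
Start: joints at [-1.408, 0.3, 1.521, -0, 1.321, -0.067], TCP at [0.125, -0.536, 0.216] pointing down, gripper open.
Joint ranges: [-3.03, 3.03], [-0.79, 2.21], [0.23, 2.52], [-1.04, 4.18], [0, 3.07], [-2.55, 2.55]. Speed limits (rad/s): [2.22, 2.22, 2.57, 3.14, 3.14, 3.14].

INTERFACE

Orientations are given as a unit quaternion [x, y, z, w].
In Python, from workcell import r gives the robot as it stands. The module is installed in compiled form; this text tells all that it offers.
- The arm moves only by the tool jog_arm, never from a script. Its argument "deltas" is a list of rows, each a list of 5 numbers: the opening in per cent of the stroke, from 0 (shut) to 100 (fully open), then the shift along the tool's x, y, z in cm, then the turn about the tool's z in rad. A call has exactly 5 rows; each row shifts and turns the commanded pose from where the row before left it, along the tool's axes as they then stand; what a row does not reach is not made up. A row lasts 1/8 s, in which the tool goes at most 62.5 mm and 10.7 degrees, less where a joint would pass 70% of its speed; a pose out of reach is approached as far as the arm can. A call is refused whole if a number of a shift passes 6.25 or a number of a turn 0.188, either way. A call with a gripper value outside its range is refused whole. The fingers move at their own pace and stop on an object; the grip force is fixed at half the most. Time passes only in rows, so rows that do not move let the fingers close, or fill a call up. It gives the time, the measured TCP pose, the force and the opening at its end, in the units of the state.
- r.read_state(): the state, without advancing time (a new reading comes with each control period).
- r.get_image(name): name is "scene" or "top" or "wrist"; returns a dict with "frame" (420x560x3 uint8, red, green, blue), "fx", "fy", "cx", "cy" (pixels), "eye" and "rotation" of the camera in the world; the wrist camera has in their place "tool_from_camera" (4x4, takes a point from camera to tool coordinates, whose origin is the TCP and whose axes are the flange's). Camera axes: x right, y down, z forward; pixel columns grow to the right and rows downward; lengths in m; the calibration is good to about 2 mm. A picture is of the moment at which its call begins: read the wrist's pose just before it. There is no depth.
- r.hand_in(): hands the job in, once; it reports no verdict.
The state is a dict: "clock": time; "joint_pos": joint angles; "dq": joint speeds; "effort": joint torques, N m; "position": TCP position; "tcp_rot": TCP orientation; "ft_force": force on the tool from outside, world axes, zero at the start; "torque": the same for the moment, N m; "finger_gap": finger opening in m.
Only numpy, scipy, OpenCV 4.12 (cv2) and the standard library are available. Lean on these libraries where they do the work, as an engineer would, in place of code of your own. Each camera call takes 0.05 s, during which the arm holds its last target.

TASK

Put the casting-resin kit back in its wooden caddy in mixing order, one bottle after the other: first the white base bottle in pocket one, then the pink hardener in pocket two, then the white dropper bottle of pigment in pocket three, each upright and right down in its pocket, without tipping a bottle or pushing the caddy about. Then lift the self-closing lid of the yellow chemicals chest by its handle to 60 degrees and finish while still holding it there with the gripper, so that I can lower the caddy in with both hands. Leave the marker, the pliers and the white solid with black holes alone.

Things in the scene. Friction and masses are not known exactly. Their poses are not given: they have to be found in the camera images.
- caddy: Wooden bottle caddy, 92 mm wide (x) by 212 mm long (y, 228 mm over the steel drop handles on its ends) by 36 mm high, 0.9 kg, loose on the table; origin at the centre of its underside, z up. Three round pockets stand in a row along its y, 64 mm apart, numbered by one, two and three black studs on the strip of its top beside them, at -x; pocket one is at the +y end. The pocket floors are 8 mm above the table, so they are 28 mm deep.
- pocket_1 (a point): Centre of the floor of pocket one (one stud; the +y end of the caddy): 57 mm in diameter, 28 mm deep; for the white base bottle.
- pocket_2 (a point): Centre of the floor of pocket two (two studs; the middle): 57 mm in diameter, 28 mm deep; for the pink hardener bottle.
- pocket_3 (a point): Centre of the floor of pocket three (three studs; the -y end): 48 mm in diameter, 28 mm deep; for the dropper bottle.
- base_centre (a point): Centre, half-way up, of the white base bottle: screw-capped, 49 mm in diameter, 119 mm high, 0.15 kg; straight-sided to 95 mm above its foot. Stands upright, z up. base_bottle carries it.
- hardener_centre (a point): Centre, half-way up, of the pink hardener bottle with a rounded pink cap: 49 mm in diameter (51 mm over its collar), 107 mm high, 0.07 kg; straight-sided to 75 mm above its foot. Stands upright.
- pigment_centre (a point): Centre, half-way up, of the dropper bottle of pigment: white body 40 mm in diameter, black collar, white nozzle, 111 mm high, 0.05 kg; straight-sided to 70 mm above its foot, the narrow collar and nozzle above that. Stands upright.
- base_bottle: The white base bottle, origin at the centre of its foot.
- hardener_bottle: The pink hardener bottle, origin at the centre of its foot.
- pigment_bottle: The dropper bottle, origin at the centre of its foot.
- chest: Yellow sheet-steel chemicals chest, fixed to the table, 170 mm deep (x) by 280 mm wide (y), 143 mm high with its lid shut; origin at the centre of its underside, -x is its front. The lid is hinged along the back (+x).
- lid: The chest's lid with its handle; its origin lies at lid_hinge. 180 mm deep by 288 mm wide, a shallow pan 21 mm high, 0.6 kg. Sprung and heavy: it shuts by itself from any angle when let go; about 3 N at the handle lifts it.
- lid_angle (a joint): Opening angle of the lid in rad: 0 shut, grows as the front edge goes up and back, 1.4 at its stop; 60 degrees is 1.047. Shut at the start.
- lid_handle (a point): Middle of the lid's handle: a round black bar 12 mm in diameter, 100 mm clear length along the chest's y, standing 45 mm out in front of the lid's front edge (39 mm free behind the bar, nothing beneath it), 132 mm above the table when the lid is shut; it moves with the lid.
- lid_hinge (a point): Middle of the lid's hinge axis, which runs along the chest's y; 122 mm above the table. With the lid shut the handle's middle lies 225 mm in front of it (chest -x) and 10 mm above it.
- marker: Bystander: red and white marker pen, 135 mm long, lying on the table near the front.
- pliers: Bystander: small cutting pliers with cream grips, 142 mm long, lying near the front.
- perf_cube: Bystander: white many-sided hollow solid with round black holes, 60 mm across, standing behind the caddy.
Not all that is in view belongs to the job. What is shaped like the base_bottle but blue is not meant.

How it is judged:
By the outcome, as a careful person would: the job done as asked, in the order asked, and still so for the second after the job is handed in, while the arm keeps its last pose, push and grip.
It also fails if it takes over 72 s, if anything falls off the work surface, if the arm or the gripper's body presses on something with over 40 N, if the wrist force passes 120 N, or if a joint passes its speed limit or range.

## Working session

There is one attempt and no reset: what is moved stays moved. The work goes in short steps, Python scripts to look and compute and a tool call to move; the robot and the scene stay as the last step left them, time stands still between calls to the robot, and variables do not carry over. Pictures are saved under pics/ and viewed, and the job is handed in when it is done.

Besides the shell and the picture viewer there is one more tool, called after "Request:" as name([rows], argument=value, ...), one row to a line, values as JSON. jog_arm: Moves the arm, as the interface text tells. Its arguments: {"type":"object","properties":{"deltas":{"type":"array"}},"required":["deltas"]}

```bash
mkdir -p pics; cat > h.py <<'E'
import numpy as np, cv2
from workcell import r
def snap(n,fn=None):
    s=r.read_state(); d=r.get_image(n)
    if fn: cv2.imwrite('pics/'+fn,cv2.cvtColor(d['frame'],cv2.COLOR_RGB2BGR))
    return s,d
def ray(d,u,v):
    c=np.array([(u-d['cx'])/d['fx'],(v-d['cy'])/d['fy'],1.])
    return np.array(d['eye']),np.array(d['rotation'])@c
def onz(d,u,v,z):
    e,k=ray(d,u,v); return e+k*(z-e[2])/k[2]
def proj(d,p):
    c=np.array(d['rotation']).T@(np.array(p)-np.array(d['eye'])); return d['fx']*c[0]/c[2]+d['cx'],d['fy']*c[1]/c[2]+d['cy']
E
python3 - <<'E'
from h import *
for n in('scene','top','wrist'):
    s,d=snap(n,n+'0.png')
    print(n,{k:np.round(np.array(v),3).tolist() for k,v in d.items() if k!='frame'})
print(s)
E
```

```text
scene {'fx': 424.177, 'fy': 424.177, 'cx': 280.614, 'cy': 214.148, 'eye': [0.008, -0.915, 0.721], 'rotation': [0.842, -0.241, 0.145, -0.461]}
top {'fx': 417.893, 'fy': 417.893, 'cx': 270.47, 'cy': 209.949, 'eye': [0.404, -0.078, 1.305], 'rotation': [0.707, -0.705, 0.044, -0.033]}
wrist {'fx': 354.429, 'fy': 354.429, 'cx': 274.323, 'cy': 212.48, 'tool_from_camera': [[0.001, -0.96, -0.279, 0.082], [1.0, 0.001, 0.0, 0.001], [-0.0, -0.279, 0.96, -0.169], [0.0, 0.0, 0.0, 1.0]]}
{'clock': 0.1, 'joint_pos': array([-1.40762159e+00,  3.00426057e-01,  1.52151658e+00, -4.48652066e-05,
        1.32071096e+00, -6.66152076e-02]), 'dq': array([ 0.00088089, -0.00120495, -0.00086461, -0.00040151, -0.0021048 ,
        0.00033667]), 'effort': array([ 1.38827159e-03, -5.32641864e+01, -3.53285336e+01,  7.09580909e-02,
        2.34950980e-02, -5.44933255e-05]), 'position': array([ 0.12521611, -0.53532313,  0.21593832]), 'tcp_rot': array([ 9.93406052e-01,  1.14647866e-01, -4.73075379e-05, -5.28803813e-04]), 'ft_force': array([ 0.62357133,  0.09311148, -0.11779085]), 'torque': array([ 0.00462163, -0.00856499, -0.03364362]), 'finger_gap': 0.09414992984778484}
```

```bash
sed -i "s/^from workcell import r/from workcell import r\nfrom scipy.spatial.transform import Rotation as Rn/; s/    if fn:/    if 'rotation' in d: d['rotation']=Rn.from_quat(d['rotation']).as_matrix()\n    else:\n        T=np.array(d['tool_from_camera']); R=Rn.from_quat(s['tcp_rot']).as_matrix(); d['rotation']=R@T[:3,:3]; d['eye']=np.array(s['position'])+R@T[:3,3]\n    if fn:/" h.py; cat h.py
python3 - <<'E'
import cv2
for n in('scene','top'):
    a=cv2.imread(f'pics/{n}0.png'); cv2.imwrite(f'pics/{n}0b.png',cv2.resize(a,(800,600),interpolation=cv2.INTER_CUBIC))
E
```

```text
import numpy as np, cv2
from workcell import r
from scipy.spatial.transform import Rotation as Rn
def snap(n,fn=None):
    s=r.read_state(); d=r.get_image(n)
    if 'rotation' in d: d['rotation']=Rn.from_quat(d['rotation']).as_matrix()
    else:
        T=np.array(d['tool_from_camera']); R=Rn.from_quat(s['tcp_rot']).as_matrix(); d['rotation']=R@T[:3,:3]; d['eye']=np.array(s['position'])+R@T[:3,3]
    if fn: cv2.imwrite('pics/'+fn,cv2.cvtColor(d['frame'],cv2.COLOR_RGB2BGR))
    return s,d
def ray(d,u,v):
    c=np.array([(u-d['cx'])/d['fx'],(v-d['cy'])/d['fy'],1.])
    return np.array(d['eye']),np.array(d['rotation'])@c
def onz(d,u,v,z):
    e,k=ray(d,u,v); return e+k*(z-e[2])/k[2]
def proj(d,p):
    c=np.array(d['rotation']).T@(np.array(p)-np.array(d['eye'])); return d['fx']*c[0]/c[2]+d['cx'],d['fy']*c[1]/c[2]+d['cy']
```

View pics/scene0.png

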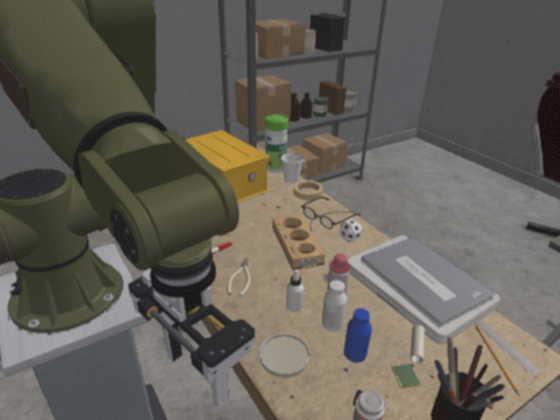

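View pics/top0.png

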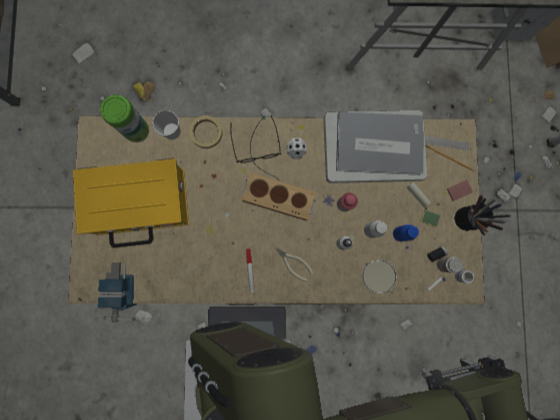

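View pics/wrist0.png

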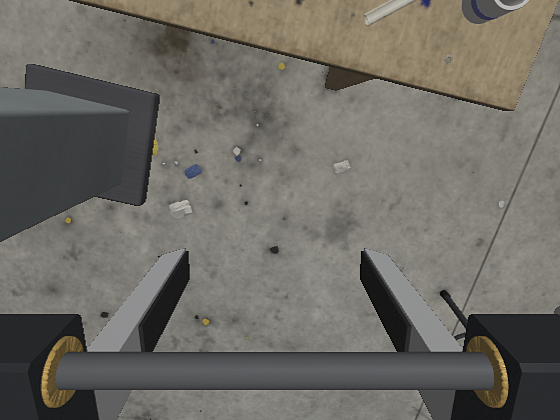

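```bash
python3 - <<'E'
import cv2
a=cv2.imread('pics/top0.png')[160:300,230:430]; cv2.imwrite('pics/topc.png',cv2.resize(a,(800,560),interpolation=cv2.INTER_CUBIC))
a=cv2.imread('pics/scene0.png')[200:380,220:420]; cv2.imwrite('pics/scenec.png',cv2.resize(a,(660,594),interpolation=cv2.INTER_CUBIC))
E
```

```text
(no output)
```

View pics/topc.png

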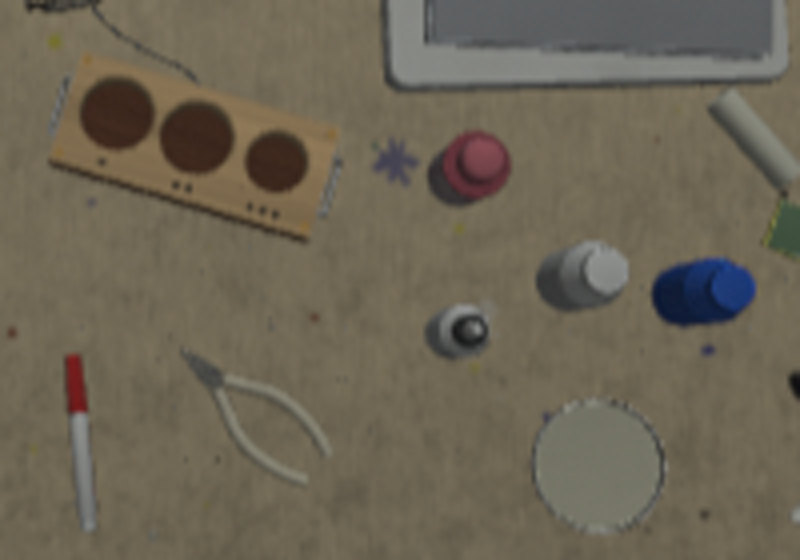

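View pics/scenec.png

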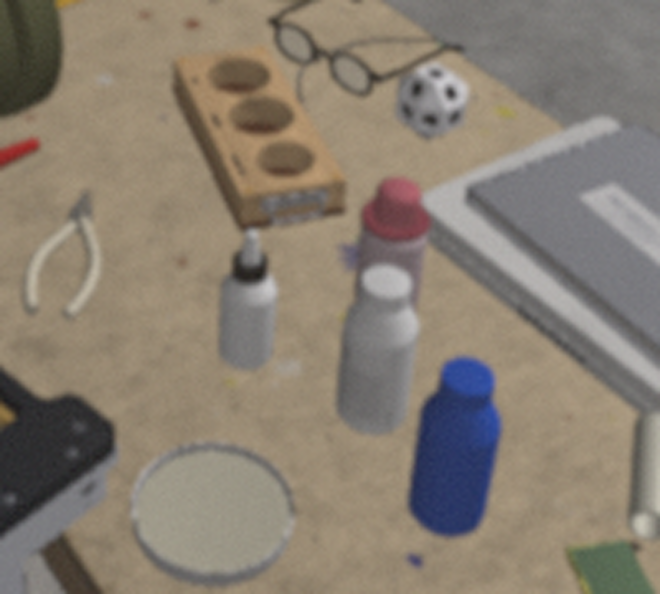

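```bash
python3 - <<'E'
from h import *
_,d=snap('top'); _,s=snap('scene')
f=lambda u,v:(230+u/4-.375,160+v/4-.375)
im=d['frame'].astype(int); hsv=cv2.cvtColor(d['frame'],cv2.COLOR_RGB2HSV)
# pockets: dark brown
m=((im.sum(2)<150)&(im[...,0]>im[...,2]+15)).astype(np.uint8)
n,_,st,ce=cv2.connectedComponentsWithStats(m)
P=[]
for i in range(1,n):
    if st[i,4]>60 and 240<ce[i][0]<320 and 170<ce[i][1]<220:
        print('pocket',st[i],ce[i],onz(d,*ce[i],0.036)); P.append(onz(d,*ce[i],0.036))
for a in P:
  for b in P: print(round(np.linalg.norm(a-b)*1000,1),end=' ')
print()
for nm,uv,z in(('pink',(483,157),.105),('white',(606,270),.119),('drop',(468,330),.111)):
    print(nm,f(*uv),onz(d,*f(*uv),z))
# scene: bases / caps (crop scale 3.3)
g=lambda u,v:(220+u/3.3,200+v/3.3)
for nm,uv,z in(('pink',(401,190),.105),('white',(386,283),.119),('drop',(252,234),.111)):
    print('sc',nm,g(*uv),onz(s,*g(*uv),z))
for nm,(u,v) in (('handle',(131,242)),('hL',(111,244)),('hR',(151,240)),):
    print(nm,onz(d,u,v,.132))
for u,v in((75,175),(179,160),(188,224),(78,233)): print('lid',onz(d,u,v,.143))
E
python3 - <<'E'
import cv2
a=cv2.imread('pics/top0.png')[150:260,60:200]; cv2.imwrite('pics/topl.png',cv2.resize(a,(760,597),interpolation=cv2.INTER_CUBIC))
E
```

```text
pocket [251 180  17  17 223] [258.86995516 188.06726457] [ 0.61149533 -0.06045224  0.036     ]
pocket [270 187  18  16 223] [278.68161435 194.28699552] [ 0.59253965 -0.12133473  0.036     ]
pocket [292 194  14  14 153] [298.59477124 200.18300654] [ 0.57462131 -0.18242079  0.036     ]
0.0 63.8 127.4 63.8 0.0 63.7 127.4 63.7 0.0 
pink (350.375, 198.875) [ 0.56999436 -0.3273287   0.105     ]
white (381.125, 227.125) [ 0.48720279 -0.4109733   0.119     ]
drop (346.625, 242.125) [ 0.4443997  -0.31312686  0.111     ]
sc pink (341.5151515151515, 257.57575757575756) [ 0.56513002 -0.33361135  0.105     ]
sc white (336.969696969697, 285.75757575757575) [ 0.48259835 -0.4165206   0.119     ]
sc drop (296.3636363636364, 270.9090909090909) [ 0.44229132 -0.32450619  0.111     ]
handle [0.44174507 0.29334876 0.132     ]
hL [0.43598379 0.3484951  0.132     ]
hR [0.44752066 0.23806548 0.132     ]
lid [0.62809022 0.45346808 0.143     ]
lid [0.67292598 0.16412904 0.143     ]
lid [0.49187327 0.13427934 0.143     ]
lid [0.4656199  0.43644059 0.143     ]
```

View pics/topl.png

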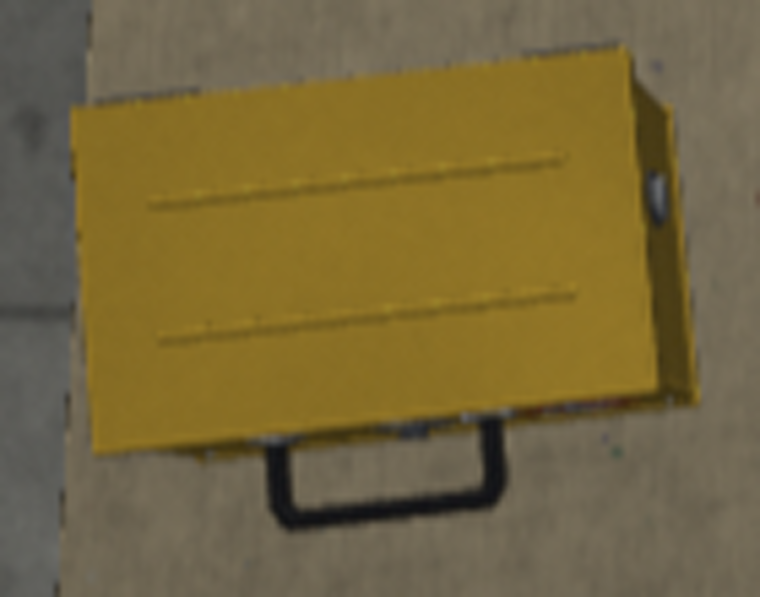

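```bash
cat >> h.py <<'E'
def ang(s):
    x=Rn.from_quat(s['tcp_rot']).as_matrix()[:,0]; return np.arctan2(x[1],x[0])
def plan(p,a=None,n=5,g=None,s=None):
    """rows to reach world TCP p, tool-x angle a, n rows, even steps"""
    s=s or r.read_state(); p0=np.array(s['position']); a0=ang(s)
    if a is None: a=a0
    da=(a-a0+np.pi)%(2*np.pi)-np.pi
    w=(np.array(p)-p0)/n
    for i in range(n):
        t=a0+da*i/n; c,sn=np.cos(t),np.sin(t)
        x=w[0]*c+w[1]*sn; y=w[0]*sn-w[1]*c
        print([round(100*x,2),round(100*y,2),round(-100*w[2],2),round(-da/n,4)])
def st():
    s=r.read_state(); print('t',round(s['clock'],2),'p',np.round(s['position'],4),'a',round(ang(s),4),'F',np.round(s['ft_force'],1),'gap',round(s['finger_gap'],4))
    return s
E
python3 - <<'E'
from h import *
st(); plan([.485,-.413,.216],1.277,10)
_,d=snap('top')
f=lambda u,v:(60+u/5.43-.4,150+v/5.43-.4)
A=onz(d,*f(290,522),.132);B=onz(d,*f(492,500),.132);print(A,B,(A+B)/2,np.arctan2(*(A-B)[1::-1]))
C=[onz(d,*f(*q),.143) for q in((75,108),(628,48),(655,390),(95,450))]
for c in C: print(c)
print([np.arctan2(*(a-b)[1::-1]) for a,b in((C[3],C[2]),(C[0],C[1]))],np.linalg.norm(C[3]-C[2]),np.linalg.norm(C[0]-C[3]))
E
```

```text
t 0.25 p [ 0.1252 -0.5354  0.2162] a 0.2298 F [ 0.  -0.4  0.3] gap 0.094
[np.float64(3.78), np.float64(-0.37), np.float64(0.0), np.float64(-0.1047)]
[np.float64(3.8), np.float64(0.02), np.float64(0.0), np.float64(-0.1047)]
[np.float64(3.78), np.float64(0.42), np.float64(0.0), np.float64(-0.1047)]
[np.float64(3.71), np.float64(0.81), np.float64(0.0), np.float64(-0.1047)]
[np.float64(3.61), np.float64(1.2), np.float64(0.0), np.float64(-0.1047)]
[np.float64(3.46), np.float64(1.57), np.float64(0.0), np.float64(-0.1047)]
[np.float64(3.28), np.float64(1.92), np.float64(0.0), np.float64(-0.1047)]
[np.float64(3.06), np.float64(2.25), np.float64(0.0), np.float64(-0.1047)]
[np.float64(2.81), np.float64(2.56), np.float64(0.0), np.float64(-0.1047)]
[np.float64(2.52), np.float64(2.84), np.float64(0.0), np.float64(-0.1047)]
[0.43120107 0.34272967 0.132     ] [0.44283536 0.24010347 0.132     ] [0.43701821 0.29141657 0.132     ] 1.6836800199240012
[0.64376015 0.45874321 0.143     ]
[0.67734678 0.17480043 0.143     ]
[0.49895417 0.15599982 0.143     ]
[0.46706441 0.43899865 0.143     ]
[np.float64(1.6830080818400808), np.float64(1.688535845140461)] 0.28478991543753646 0.17779547808325463
```

Request:
jog_arm([
  [100,3.8,-0.4,0,-0.105],
  [100,3.8,0,0,-0.105],
  [100,3.8,0.4,0,-0.105],
  [100,3.7,0.8,0,-0.105],
  [100,3.6,1.2,0,-0.105],
])

```text
clock: 0.92
position: [0.3062, -0.4728, 0.2164]
tcp_rot: [0.929, 0.37, -0.0, -0.0]
ft_force: [-0.4, -0.0, 0.5]
finger_gap: 0.0939
```

Request:
jog_arm([
  [100,3.5,1.6,0,-0.105],
  [100,3.3,1.9,0,-0.105],
  [100,3.1,2.2,0,-0.105],
  [100,2.8,2.6,0,-0.105],
  [100,2.5,2.8,0,-0.105],
])

```text
clock: 1.55
position: [0.4861, -0.4106, 0.2163]
tcp_rot: [0.801, 0.599, -0.0, -0.0]
ft_force: [-0.2, 0.2, 0.1]
finger_gap: 0.0942
```

```bash
python3 - <<'E'
from h import *
st(); s,d=snap('wrist','w1.png'); st()
for p in([.485,-.413,.119],[.444,-.315,.111],[.568,-.33,.107]): print(proj(d,p))
E
```

```text
t 1.55 p [ 0.4861 -0.4106  0.2163] a 1.2833 F [-0.2  0.2  0.1] gap 0.0942
t 1.6 p [ 0.4893 -0.4087  0.216 ] a 1.2911 F [ 2.5  0.8 -0.1] gap 0.0943
(np.float64(273.0233991112653), np.float64(219.90084420246333))
(np.float64(182.7315691733931), np.float64(110.84373031380547))
(np.float64(349.0432344794316), np.float64(81.68940009710792))
```

View pics/w1.png

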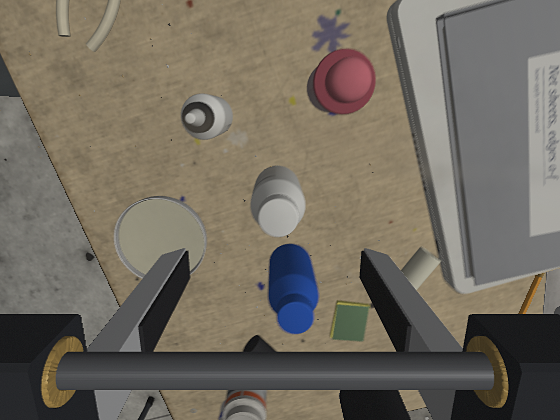

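```bash
python3 - <<'E'
from h import *
st(); s,d=snap('wrist','w2.png'); st()
hsv=cv2.cvtColor(d['frame'],cv2.COLOR_RGB2HSV); im=d['frame']
g=cv2.resize(cv2.cvtColor(im,cv2.COLOR_RGB2BGR)[40:260,160:400],(720,600*11//10//1),interpolation=cv2.INTER_CUBIC)
cv2.imwrite('pics/w2c.png',cv2.resize(cv2.cvtColor(im,cv2.COLOR_RGB2BGR)[40:240,160:400],(720,600),interpolation=cv2.INTER_CUBIC))
E
```

```text
t 1.6 p [ 0.4893 -0.4087  0.216 ] a 1.2911 F [ 2.5  0.8 -0.1] gap 0.0943
t 1.65 p [ 0.4874 -0.4095  0.2158] a 1.2854 F [-0.6  0.1 -0.3] gap 0.0937
```

View pics/w2c.png

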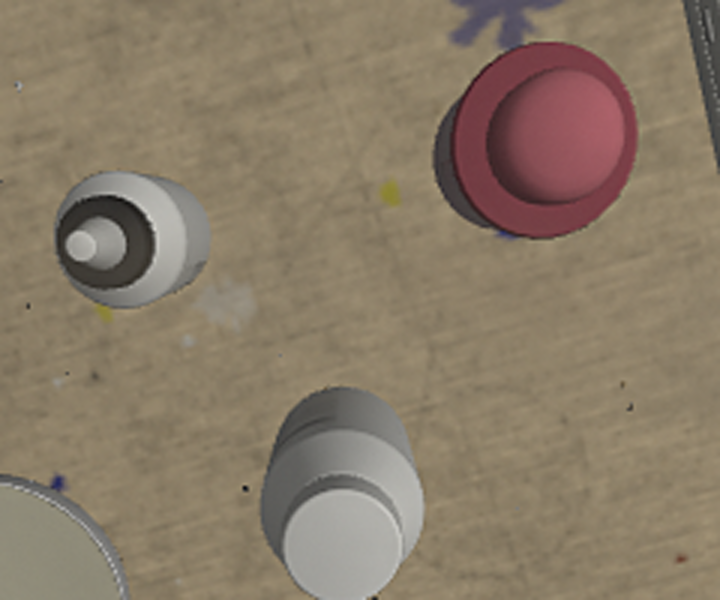

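```bash
python3 - <<'E'
from h import *
# pose of w2: p [.4893,-.4087,.2160] a 1.2911
s,d=snap('wrist'); s0=np.array([.4893,-.4087,.216]); a=1.2911
T=np.array(d['tool_from_camera']); R=Rn.from_quat([np.cos(a/2),np.sin(a/2),0,0]).as_matrix()
d['rotation']=R@T[:3,:3]; d['eye']=s0+R@T[:3,3]
g=lambda u,v:(160+u/3-.33,40+v/3-.33)
for n,uv,z in(('base cap',(343,545),.119),('noz',(81,246),.111),('collar drop',(106,242),.08),('pink collar',(546,140),.080),('pinkdome',(556,135),.098)):
    print(n,onz(d,*g(*uv),z))
print('cap diam mm',np.linalg.norm(onz(d,*g(284,545),.119)-onz(d,*g(402,545),.119))*1000, 'collar',np.linalg.norm(onz(d,*g(453,140),.08)-onz(d,*g(638,140),.08))*1000)
st(); plan([.488,-.411,.106],1.277,1)
E
```

```text
base cap [ 0.48869663 -0.4123485   0.119     ]
noz [ 0.44672189 -0.32159011  0.111     ]
collar drop [ 0.44635655 -0.32141786  0.08      ]
pink collar [ 0.56969222 -0.32893671  0.08      ]
pinkdome [ 0.56899788 -0.32858773  0.098     ]
cap diam mm 30.931772379758144 collar 50.03746765027814
t 1.7 p [ 0.4859 -0.4103  0.2158] a 1.2818 F [-0.2  0.7 -0.4] gap 0.0941
[np.float64(-0.0), np.float64(0.22), np.float64(10.98), np.float64(0.0048)]
```

Request:
jog_arm([
  [100,-0.1,0.3,3.5,0],
  [100,0,0,4.5,0],
  [100,0,0,4.5,0],
  [100,0,0,3.0,0],
  [100,0,0,0.4,0],
])

```text
clock: 2.33
position: [0.486, -0.4128, 0.0557]
tcp_rot: [0.803, 0.596, -0.0, -0.002]
ft_force: [-0.8, -0.2, 0.7]
finger_gap: 0.094
```

Request:
jog_arm([
  [100,0,0,0,0],
  [40,0,0,0,0],
  [40,0,0,0,0],
  [40,0,0,0,0],
  [40,0,0,0,0],
])

```text
clock: 2.95
position: [0.4875, -0.413, 0.0576]
tcp_rot: [0.802, 0.597, 0.0, 0.0]
ft_force: [-0.3, -0.2, 0.8]
finger_gap: 0.0575
```

```bash
python3 - <<'E'
from h import *
st();snap('wrist','w3.png')
E
```

```text
t 2.95 p [ 0.4875 -0.413   0.0576] a 1.2798 F [-0.3 -0.2  0.8] gap 0.0575
```

View pics/w3.png

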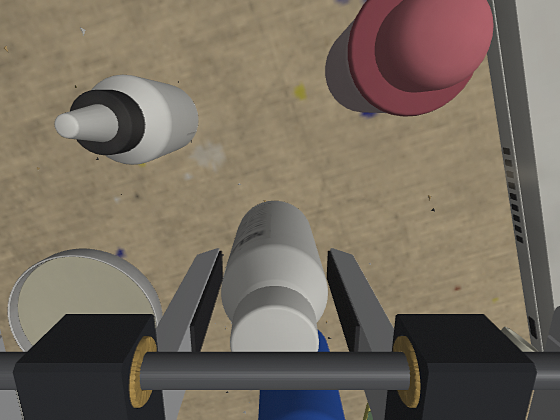

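Request:
jog_arm([
  [0,0,0,0,0],
  [0,0,0,0,0],
  [0,0,0,0,0],
  [0,0,0,-1.0,0],
  [0,0,0,-3.0,0],
])

```text
clock: 3.62
position: [0.4869, -0.4124, 0.0969]
tcp_rot: [0.802, 0.597, -0.0, -0.001]
ft_force: [0.3, -0.7, -1.8]
finger_gap: 0.0487
```

```bash
python3 - <<'E'
from h import *
st();snap('scene','s3.png');plan([.6115,-.0605,.20],1.277,10)
E
```

```text
t 3.62 p [ 0.4869 -0.4124  0.0969] a 1.2797 F [ 0.3 -0.7 -1.8] gap 0.0487
[np.float64(3.74), np.float64(0.16), np.float64(-0.98), np.float64(0.0003)]
[np.float64(3.74), np.float64(0.16), np.float64(-0.98), np.float64(0.0003)]
[np.float64(3.74), np.float64(0.16), np.float64(-0.98), np.float64(0.0003)]
[np.float64(3.74), np.float64(0.16), np.float64(-0.98), np.float64(0.0003)]
[np.float64(3.74), np.float64(0.16), np.float64(-0.98), np.float64(0.0003)]
[np.float64(3.74), np.float64(0.16), np.float64(-0.98), np.float64(0.0003)]
[np.float64(3.74), np.float64(0.16), np.float64(-0.98), np.float64(0.0003)]
[np.float64(3.74), np.float64(0.16), np.float64(-0.98), np.float64(0.0003)]
[np.float64(3.74), np.float64(0.16), np.float64(-0.98), np.float64(0.0003)]
[np.float64(3.74), np.float64(0.16), np.float64(-0.98), np.float64(0.0003)]
```

View pics/s3.png

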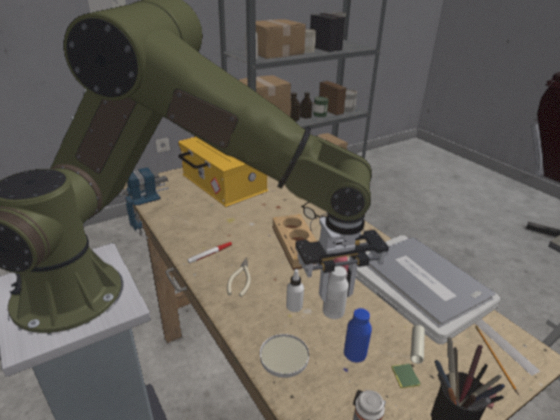

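Request:
jog_arm([
  [0,0,0,-5.0,0],
  [0,0,0,-5.0,0],
  [0,5.0,0.4,0,0],
  [0,5.0,0.4,0,0],
  [0,5.0,0.4,0,0],
])

```text
clock: 4.3
position: [0.5424, -0.2714, 0.1977]
tcp_rot: [0.802, 0.597, 0.0, 0.0]
ft_force: [0.7, -1.1, -1.2]
finger_gap: 0.0482
```

Request:
jog_arm([
  [0,5.0,0.4,0,0],
  [0,4.0,0.2,0,0],
  [0,0.5,0,0,0],
  [0,0,0,0,0],
  [0,0,0,0,0],
])

```text
clock: 4.92
position: [0.5747, -0.1846, 0.1974]
tcp_rot: [0.803, 0.597, -0.0, 0.0]
ft_force: [-0.4, 0.8, -1.5]
finger_gap: 0.0485
```

```bash
python3 - <<'E'
from h import *
st();s,d=snap('wrist','w4.png')
for p in([.6115,-.0605,.036],[.5925,-.1213,.036]): print(proj(d,p))
E
```

```text
t 4.92 p [ 0.5747 -0.1846  0.1974] a 1.2785 F [-0.4  0.8 -1.5] gap 0.0485
(np.float64(273.0401415325939), np.float64(50.25456081823731))
(np.float64(272.29722752835596), np.float64(126.73791654619993))
```

View pics/w4.png

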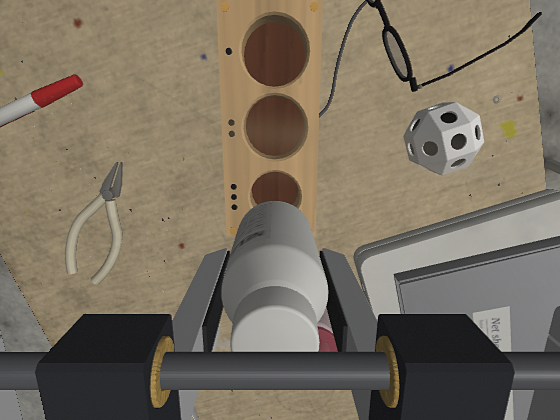

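```bash
cat >> h.py <<'E'
def pockets(d,box):
    hsv=cv2.cvtColor(d['frame'],cv2.COLOR_RGB2HSV).astype(int); im=d['frame'].astype(int)
    m=((im[...,0]<135)&(im[...,0]-im[...,2]>25)&(im[...,0]-im[...,1]>22)).astype(np.uint8)
    m=cv2.morphologyEx(m,cv2.MORPH_OPEN,np.ones((3,3),np.uint8))
    cs,_=cv2.findContours(m,cv2.RETR_EXTERNAL,cv2.CHAIN_APPROX_NONE)
    for c in cs:
        if cv2.contourArea(c)>400:
            e=cv2.fitEllipse(c); (u,v),R=cv2.minEnclosingCircle(c)
            print('ell',np.round(e[0],1),np.round(e[1],1),'P',np.round(onz(d,*e[0],.036),4))
E
python3 - <<'E'
from h import *
st();s,d=snap('wrist')
pockets(d,0)
E
```

```text
t 4.97 p [ 0.5747 -0.1846  0.1974] a 1.2784 F [ 0.2 -0.5 -1.7] gap 0.0486
ell [274.2 188.1] [31.6 47.9] P [ 0.5778 -0.1762  0.036 ]
ell [272.6 125. ] [52.9 59.6] P [ 0.5932 -0.1199  0.036 ]
ell [273.8  54.4] [60.2 63.6] P [ 0.6112 -0.0638  0.036 ]
```

```bash
python3 - <<'E'
import cv2
a=cv2.imread('pics/w4.png')[0:200,200:340]; cv2.imwrite('pics/w4c.png',cv2.resize(a,(420,600),interpolation=cv2.INTER_CUBIC))
E
```

```text
(no output)
```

View pics/w4c.png

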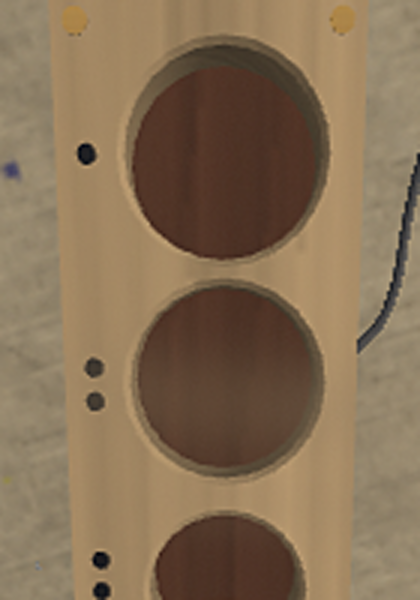

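```bash
python3 - <<'E'
from h import *
s,d=snap('wrist')
a=onz(d,275.2,49.2,.036);b=onz(d,275.5,125.3,.036);c=onz(d,200+228/3-.33,175,.036)
print(a,b,np.linalg.norm(a-b),np.arctan2(*(a-b)[1::-1]))
st();plan([*a[:2],.197],1.277,3)
E
```

```text
[ 0.61356275 -0.06014551  0.036     ] [ 0.59569162 -0.12082364  0.036     ] 0.06325513898212805 1.2843715494118444
t 5.08 p [ 0.5748 -0.1843  0.1974] a 1.2786 F [-0.5  1.2 -1.8] gap 0.0488
[np.float64(4.34), np.float64(0.05), np.float64(0.01), np.float64(0.0005)]
[np.float64(4.34), np.float64(0.04), np.float64(0.01), np.float64(0.0005)]
[np.float64(4.34), np.float64(0.04), np.float64(0.01), np.float64(0.0005)]
```

Request:
jog_arm([
  [0,4.5,0.05,0,0],
  [0,4.5,0.05,0,0],
  [0,3.5,0,0,0],
  [0,0.4,0,3.0,0],
  [0,0,0,3.0,0],
])

```text
clock: 5.7
position: [0.6131, -0.06, 0.1368]
tcp_rot: [0.802, 0.597, 0.0, 0.0]
ft_force: [0.7, -0.2, -1.6]
finger_gap: 0.0484
```

Request:
jog_arm([
  [0,0,0,2.5,0],
  [0,0,0,1.0,0],
  [0,0,0,0,0],
  [0,0,0,0,0],
  [0,0,0,0,0],
])

```text
clock: 6.32
position: [0.6134, -0.0603, 0.1034]
tcp_rot: [0.802, 0.597, 0.001, 0.001]
ft_force: [0.1, 0.1, -1.9]
finger_gap: 0.0486
```

```bash
python3 - <<'E'
from h import *
st();s,d=snap('wrist','w5.png');snap('scene','s5.png')
for n in('w5','s5'):
    a=cv2.imread(f'pics/{n}.png'); 
    a=a[130:330,200:400] if n=='s5' else a[150:400,180:380]
    cv2.imwrite(f'pics/{n}c.png',cv2.resize(a,None,fx=2.4,fy=2.4,interpolation=cv2.INTER_CUBIC))
E
```

```text
t 6.33 p [ 0.6134 -0.0603  0.1034] a 1.2797 F [ 0.1  0.1 -1.9] gap 0.0486
```

View pics/w5.png

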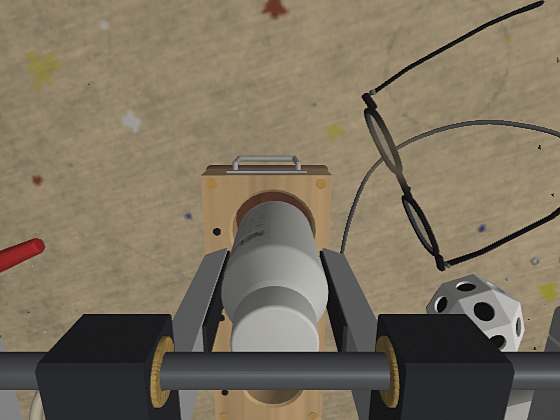

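View pics/s5c.png

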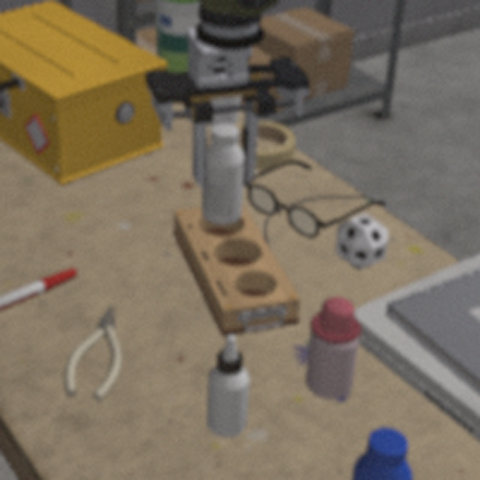

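```bash
python3 - <<'E'
from h import *
s,d=snap('wrist')
t=np.array(s['position']); a=ang(s); x=np.array([np.cos(a),np.sin(a)])
for uv,z in (((275,190.5),.036),((275,201),.0458)): 
    p=onz(d,*uv,z); print(p,(p[:2]-t[:2])@x)
E
```

```text
[ 0.62231686 -0.03379768  0.036     ] 0.02789187495847588
[ 0.62089787 -0.03844473  0.0458    ] 0.023033078838580297
```

Request:
jog_arm([
  [0,0,0,1.0,0],
  [0,0,0,1.0,0],
  [0,0,0,1.0,0],
  [0,0,0,0.5,0],
  [0,0,0,0.2,0],
])

```text
clock: 7.1
position: [0.6128, -0.0601, 0.0654]
tcp_rot: [0.802, 0.597, -0.0, -0.0]
ft_force: [-8.1, 0.4, 12.3]
finger_gap: 0.0489
```

Request:
jog_arm([
  [0,0,0,0,0],
  [60,0,0,0,0],
  [70,0,0,0,0],
  [80,0,0,0,0],
  [80,0,0,0,0],
])

```text
clock: 7.72
position: [0.613, -0.0602, 0.0655]
tcp_rot: [0.802, 0.597, 0.0, 0.0]
ft_force: [-1.4, -0.3, -0.7]
finger_gap: 0.0749
```

```bash
python3 - <<'E'
from h import *
st();s,d=snap('wrist','w6.png')
E
```

```text
t 7.72 p [ 0.613  -0.0602  0.0655] a 1.2798 F [-1.4 -0.3 -0.7] gap 0.0749
```

View pics/w6.png

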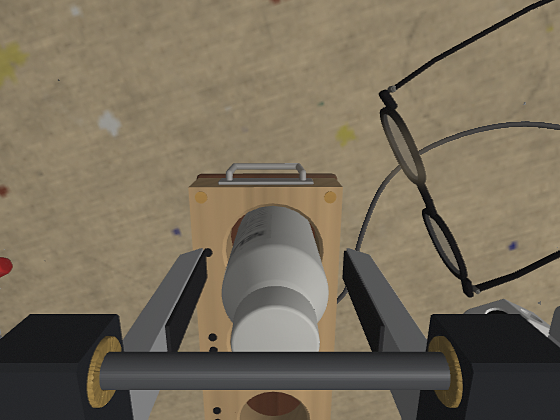

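Request:
jog_arm([
  [100,0,0,0,0],
  [100,0,0,-3.0,0],
  [100,0,0,-5.0,0],
  [100,-2.0,0,-4.0,0],
  [100,-5.0,0,-1.5,0],
])

```text
clock: 8.4
position: [0.5936, -0.1268, 0.2032]
tcp_rot: [0.801, 0.598, 0.001, 0.001]
ft_force: [0.3, -0.7, -0.5]
finger_gap: 0.0942
```

```bash
python3 - <<'E'
from h import *
st();s,d=snap('wrist','w7.png'); plan([.5695,-.329,.20],1.277,4)
E
```

```text
t 8.4 p [ 0.5936 -0.1268  0.2032] a 1.2825 F [ 0.3 -0.7 -0.5] gap 0.0942
[np.float64(-4.86), np.float64(0.87), np.float64(0.1), np.float64(0.0003)]
[np.float64(-4.86), np.float64(0.87), np.float64(0.1), np.float64(0.0003)]
[np.float64(-4.86), np.float64(0.88), np.float64(0.1), np.float64(0.0003)]
[np.float64(-4.86), np.float64(0.88), np.float64(0.1), np.float64(0.0003)]
```

View pics/w7.png

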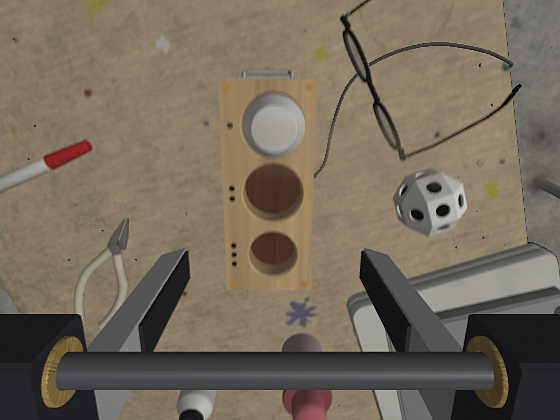

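```bash
python3 - <<'E'
import cv2
a=cv2.imread('pics/w7.png')[80:295,205:325]; cv2.imwrite('pics/w7c.png',cv2.resize(a,(336,602),interpolation=cv2.INTER_CUBIC))
E
```

```text
(no output)
```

View pics/w7c.png

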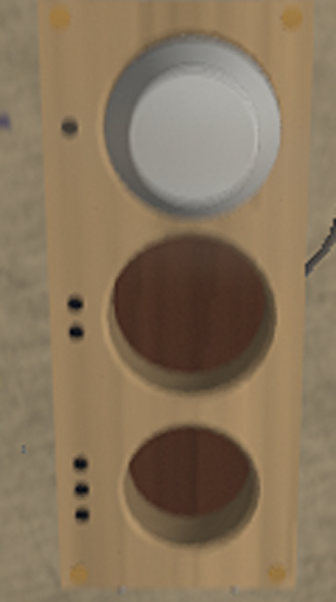

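```bash
python3 - <<'E'
from h import *
s,d=snap('wrist'); p0=np.array([.5936,-.1268,.2032]); a=1.2825
T=np.array(d['tool_from_camera']); R=Rn.from_quat([np.cos(a/2),np.sin(a/2),0,0]).as_matrix()
d['rotation']=R@T[:3,:3]; d['eye']=p0+R@T[:3,3]
b=onz(d,273.6,191.8,.036); c=onz(d,273.3,253.1,.036); print(b,c,np.linalg.norm(b-c),np.arctan2(*(b-c)[1::-1]))
st(); plan([.5695,-.329,.20],1.277,4)
E
```

```text
[ 0.5947784  -0.12292974  0.036     ] [ 0.57628361 -0.18430505  0.036     ] 0.06410136881247666 1.278111257019326
t 8.5 p [ 0.5925 -0.1307  0.2026] a 1.2766 F [0.7 0.2 0.7] gap 0.0941
[np.float64(-4.91), np.float64(0.89), np.float64(0.07), np.float64(-0.0001)]
[np.float64(-4.91), np.float64(0.89), np.float64(0.07), np.float64(-0.0001)]
[np.float64(-4.91), np.float64(0.89), np.float64(0.07), np.float64(-0.0001)]
[np.float64(-4.91), np.float64(0.88), np.float64(0.07), np.float64(-0.0001)]
```

Request:
jog_arm([
  [75,-5.0,0.9,0,0],
  [75,-5.0,0.9,0,0],
  [75,-5.0,0.9,0,0],
  [75,-4.0,0.8,0,0],
  [75,-0.6,0,0,0],
])

```text
clock: 9.12
position: [0.5696, -0.3268, 0.1995]
tcp_rot: [0.803, 0.596, -0.0, -0.0]
ft_force: [0.6, 0.6, 0.5]
finger_gap: 0.0707
```

Request:
jog_arm([
  [75,0,0,0,0],
  [75,0,0,0,0],
  [75,0,0,1.0,0],
  [75,0,0,1.0,0],
  [75,0,0,0,0],
])

```text
clock: 9.75
position: [0.5699, -0.3246, 0.1791]
tcp_rot: [0.802, 0.597, -0.0, -0.001]
ft_force: [0.2, -0.4, 0.1]
finger_gap: 0.0705
```

```bash
python3 - <<'E'
from h import *
st();s,d=snap('wrist','w8.png'); print(proj(d,[.5695,-.329,.08]))
E
```

```text
t 9.75 p [ 0.5699 -0.3246  0.1791] a 1.2801 F [ 0.2 -0.4  0.1] gap 0.0705
(np.float64(274.8345813890593), np.float64(221.4658381882188))
```

View pics/w8.png

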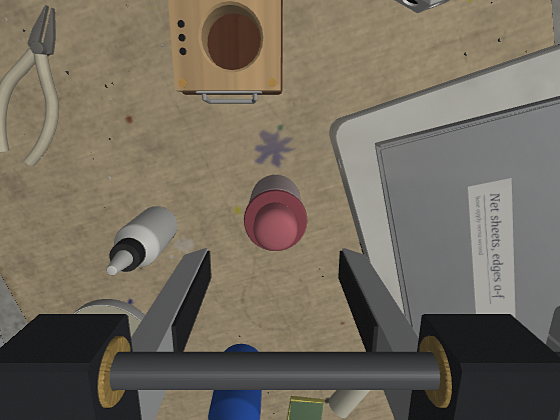

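Request:
jog_arm([
  [75,-0.4,0.1,3.0,0],
  [75,0,0,4.0,0],
  [75,0,0,4.0,0],
  [75,0,0,1.8,0],
  [75,0,0,0.4,0],
])

```text
clock: 10.42
position: [0.5701, -0.3291, 0.0483]
tcp_rot: [0.802, 0.597, -0.0, -0.0]
ft_force: [0.4, 0.1, 0.8]
finger_gap: 0.07
```

Request:
jog_arm([
  [75,0,0,0,0],
  [0,0,0,0,0],
  [0,0,0,0,0],
  [0,0,0,0,0],
  [0,0,0,0,0],
])

```text
clock: 11.05
position: [0.5702, -0.3293, 0.0491]
tcp_rot: [0.802, 0.597, 0.0, 0.0]
ft_force: [-1.9, 1.4, 5.6]
finger_gap: 0.0485
```

```bash
python3 - <<'E'
from h import *
st();s,d=snap('wrist','w9.png')
E
```

```text
t 11.05 p [ 0.5702 -0.3293  0.0491] a 1.2799 F [-1.9  1.4  5.6] gap 0.0485
```

View pics/w9.png

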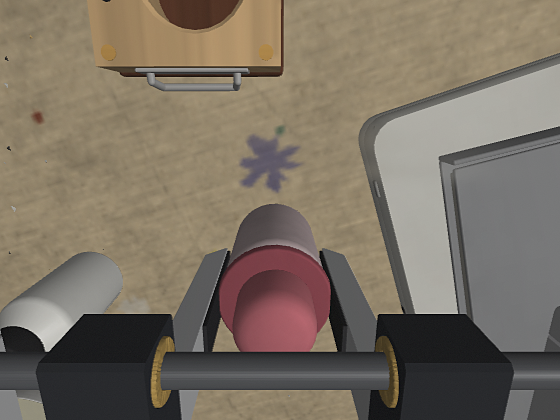

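Request:
jog_arm([
  [0,0,0,-3.0,0],
  [0,0,0,-5.0,0],
  [0,4.0,-0.7,-1.0,0],
  [0,5.0,-0.9,0,0],
  [0,5.0,-0.9,0,0],
])

```text
clock: 11.72
position: [0.5861, -0.1864, 0.1384]
tcp_rot: [0.802, 0.597, 0.0, 0.0]
ft_force: [0.5, -0.2, -0.7]
finger_gap: 0.0488
```

Request:
jog_arm([
  [0,4.5,-0.8,0,0],
  [0,1.7,-0.4,0,0],
  [0,0.2,0,0,0],
  [0,0,0,0,0],
  [0,0,0,0,0],
])

```text
clock: 12.35
position: [0.593, -0.1243, 0.1383]
tcp_rot: [0.803, 0.597, -0.0, -0.0]
ft_force: [-0.0, 0.1, 0.5]
finger_gap: 0.0485
```

```bash
python3 - <<'E'
from h import *
st();s,d=snap('wrist','w10.png');plan([.5934,-.1232,.095],1.277,1)
print(proj(d,[.5937,-.122,.036]))
E
```

```text
t 12.35 p [ 0.593  -0.1243  0.1383] a 1.2783 F [-0.   0.1  0.5] gap 0.0485
[np.float64(0.11), np.float64(0.01), np.float64(4.33), np.float64(0.0015)]
(np.float64(273.5430863429018), np.float64(211.9707802850338))
```

View pics/w10.png

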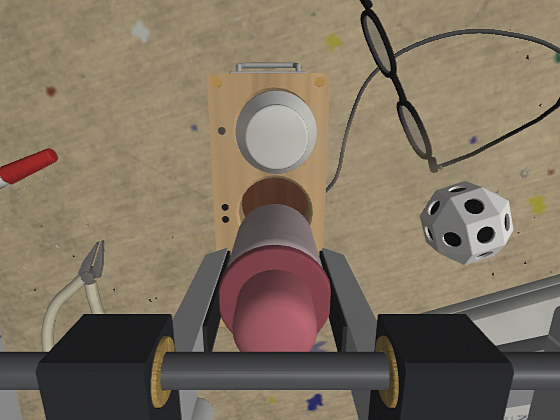

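```bash
python3 - <<'E'
import cv2
a=cv2.imread('pics/w10.png')[60:310,200:340]; cv2.imwrite('pics/w10c.png',cv2.resize(a,(336,600),interpolation=cv2.INTER_CUBIC))
a=cv2.imread('pics/w6.png')[160:300,200:350]; cv2.imwrite('pics/w6c.png',cv2.resize(a,(600,560),interpolation=cv2.INTER_CUBIC))
E
```

```text
(no output)
```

View pics/w10c.png

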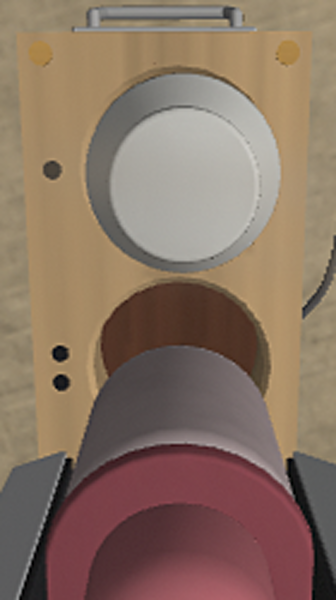

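View pics/w6c.png

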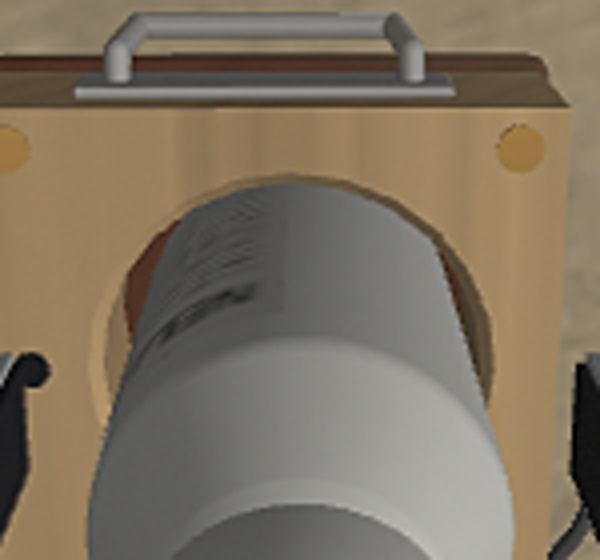

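Request:
jog_arm([
  [0,0.2,0,2.5,0],
  [0,0,0,2.0,0],
  [0,0,0,1.0,0],
  [0,0,0,0.8,0],
  [0,0,0,0.7,0],
])

```text
clock: 13.02
position: [0.5939, -0.1214, 0.0685]
tcp_rot: [0.802, 0.597, 0.0, 0.0]
ft_force: [0.3, -0.5, -0.3]
finger_gap: 0.0488
```

Request:
jog_arm([
  [0,0,0,0.7,0],
  [0,0,0,0.3,0],
  [0,0,0,0,0],
  [60,0,0,0,0],
  [70,0,0,0,0],
])

```text
clock: 13.65
position: [0.5938, -0.1212, 0.0588]
tcp_rot: [0.802, 0.597, 0.0, 0.0]
ft_force: [-0.4, 0.2, 0.6]
finger_gap: 0.0633
```

```bash
python3 - <<'E'
from h import *
st();s,d=snap('wrist','w11.png')
E
```

```text
t 13.65 p [ 0.5938 -0.1212  0.0588] a 1.2798 F [-0.4  0.2  0.6] gap 0.0633
```

View pics/w11.png

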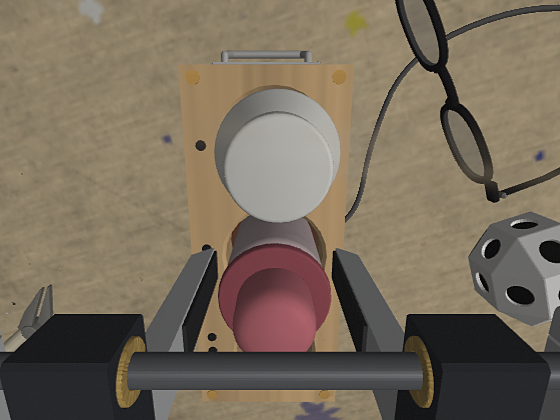

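Request:
jog_arm([
  [85,0,0,0,0],
  [85,0,0,-3.0,0],
  [85,0,0,-5.0,0],
  [85,-1.0,0,-4.0,0],
  [85,-4.5,-1.6,-1.0,0],
])

```text
clock: 14.32
position: [0.5638, -0.1689, 0.1913]
tcp_rot: [0.801, 0.598, 0.001, 0.002]
ft_force: [0.7, -0.9, -0.4]
finger_gap: 0.0802
```

Request:
jog_arm([
  [85,-5.0,-1.9,0,0],
  [85,-5.0,-1.9,0,0],
  [85,-5.0,-1.9,0,0],
  [85,-2.5,-0.9,2.0,0],
  [85,-0.4,-0.1,1.0,0],
])

```text
clock: 14.95
position: [0.446, -0.3225, 0.1578]
tcp_rot: [0.803, 0.596, -0.0, -0.0]
ft_force: [-0.3, -0.4, 0.7]
finger_gap: 0.0794
```

Request:
jog_arm([
  [85,0,0,0,0],
  [85,0,0,0,0],
  [85,0,0,0,0],
  [85,0,0,0,0],
  [85,0,0,0,0],
])

```text
clock: 15.58
position: [0.4472, -0.3214, 0.1586]
tcp_rot: [0.802, 0.597, 0.0, 0.0]
ft_force: [-0.9, -0.2, 0.5]
finger_gap: 0.0798
```

```bash
python3 - <<'E'
from h import *
st();s,d=snap('wrist','w12.png'); print(proj(d,[.4465,-.3215,.08]),proj(d,[.4465,-.3215,.111])); plan([.4465,-.3215,.045],1.277,1)
E
```

```text
t 15.57 p [ 0.4472 -0.3214  0.1586] a 1.28 F [-0.9 -0.2  0.5] gap 0.0798
(np.float64(272.546734625648), np.float64(224.55159845208127)) (np.float64(272.3610979726103), np.float64(239.45257702270843))
[np.float64(-0.02), np.float64(-0.06), np.float64(11.35), np.float64(0.003)]
```

View pics/w12.png

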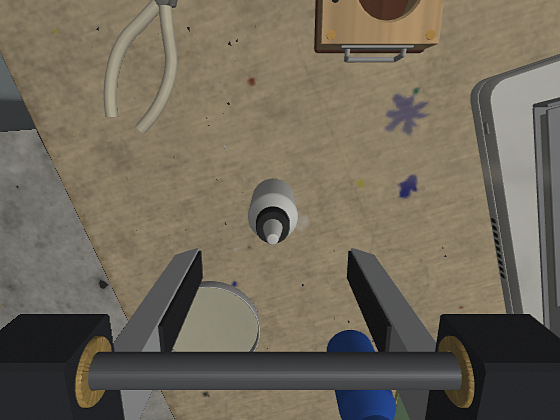

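Request:
jog_arm([
  [85,0,0,3.0,0],
  [85,0,0,4.0,0],
  [85,0,0,3.0,0],
  [85,0,0,1.3,0],
  [85,0,0,0,0],
])

```text
clock: 16.25
position: [0.447, -0.3215, 0.0453]
tcp_rot: [0.802, 0.597, -0.0, -0.0]
ft_force: [0.1, -0.4, -0.5]
finger_gap: 0.0799
```

Request:
jog_arm([
  [30,0,0,0,0],
  [0,0,0,0,0],
  [0,0,0,0,0],
  [0,0,0,0,0],
  [0,0,0,0,0],
])

```text
clock: 16.88
position: [0.447, -0.3216, 0.0456]
tcp_rot: [0.802, 0.597, 0.0, 0.0]
ft_force: [-0.4, 1.0, 1.3]
finger_gap: 0.0393
```

```bash
python3 - <<'E'
from h import *
st();s,d=snap('wrist','w13.png'); plan([.575,-.183,.045],1.277,1)
E
```

```text
t 16.88 p [ 0.447  -0.3216  0.0456] a 1.2798 F [-0.4  1.   1.3] gap 0.0393
[np.float64(16.94), np.float64(8.28), np.float64(0.06), np.float64(0.0029)]
```

View pics/w13.png

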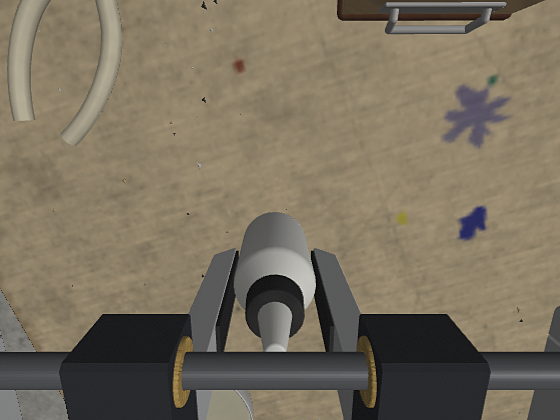

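Request:
jog_arm([
  [0,0,0,-3.0,0],
  [0,0,0,-5.0,0],
  [0,4.0,2.0,-0.5,0],
  [0,4.5,2.2,0,0],
  [0,4.5,2.2,0,0],
])

```text
clock: 17.55
position: [0.5465, -0.2142, 0.1306]
tcp_rot: [0.802, 0.597, 0.0, 0.0]
ft_force: [1.3, -0.1, 0.3]
finger_gap: 0.0391
```

Request:
jog_arm([
  [0,2.9,1.4,0,0],
  [0,0.8,0.4,0,0],
  [0,0,0,0,0],
  [0,0,0,0,0],
  [0,0,0,0,0],
])

```text
clock: 18.18
position: [0.573, -0.1859, 0.1306]
tcp_rot: [0.803, 0.597, 0.0, 0.0]
ft_force: [0.4, 0.9, 0.2]
finger_gap: 0.0395
```

```bash
python3 - <<'E'
from h import *
st();s,d=snap('wrist','w14.png'); plan([.575,-.1828,.0537],1.277,1)
print(proj(d,[.575,-.183,.036]))
im=cv2.imread('pics/w14.png')[120:320,200:350]; cv2.imwrite('pics/w14c.png',cv2.resize(im,(450,600),interpolation=cv2.INTER_CUBIC))
E
```

```text
t 18.18 p [ 0.573  -0.1859  0.1306] a 1.2785 F [0.4 0.9 0.2] gap 0.0395
[np.float64(0.34), np.float64(0.09), np.float64(7.69), np.float64(0.0017)]
(np.float64(274.78331129370076), np.float64(213.63326418298288))
```

View pics/w14.png

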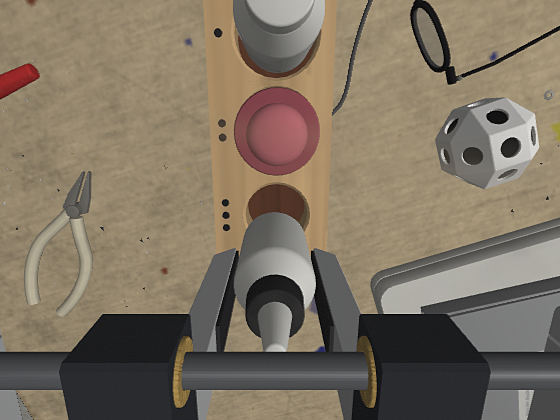

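View pics/w14c.png

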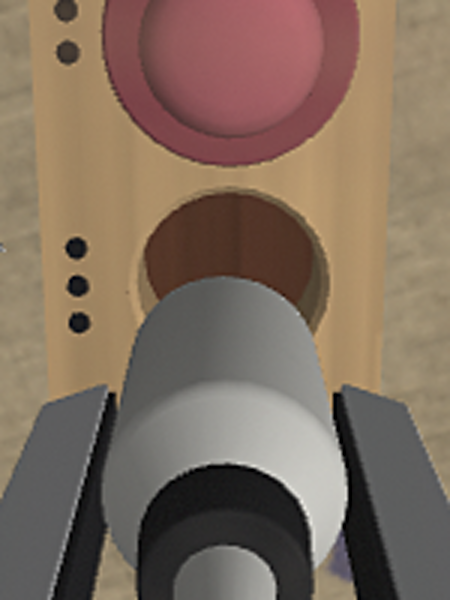

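```bash
python3 - <<'E'
from h import *
s,d=snap('wrist');st()
t=np.array(s['position']); a=ang(s); x=np.array([np.cos(a),np.sin(a)]);y=np.array([x[1],-x[0]])
for uv,z in (((277.5,182),.036),((275.5,212),.085)): 
    p=onz(d,*uv,z); print(p,(p[:2]-t[:2])@x,(p[:2]-t[:2])@y)
E
```

```text
t 18.27 p [ 0.5732 -0.1857  0.1305] a 1.2789 F [0.5 0.4 0.1] gap 0.0389
[ 0.58417754 -0.15961829  0.036     ] 0.028250617574437756 0.003056111705497191
[ 0.5798632  -0.16810574  0.085     ] 0.018880397520309324 0.001368137894890761
```

Request:
jog_arm([
  [0,0.4,0.15,2.0,0],
  [0,0,0,1.7,0],
  [0,0,0,0.5,0],
  [0,0,0,0,0],
  [0,0,0,0,0],
])

```text
clock: 18.9
position: [0.5763, -0.1818, 0.0889]
tcp_rot: [0.802, 0.597, 0.0, 0.0]
ft_force: [-1.0, 0.1, -0.9]
finger_gap: 0.0391
```

```bash
python3 - <<'E'
from h import *
s,d=snap('wrist','w15.png');st()
im=cv2.imread('pics/w15.png')[120:320,200:350]; cv2.imwrite('pics/w15c.png',cv2.resize(im,(450,600),interpolation=cv2.INTER_CUBIC))
E
```

```text
t 18.95 p [ 0.5764 -0.1818  0.089 ] a 1.2798 F [ 0.  -0.4  0. ] gap 0.0394
```

View pics/w15c.png

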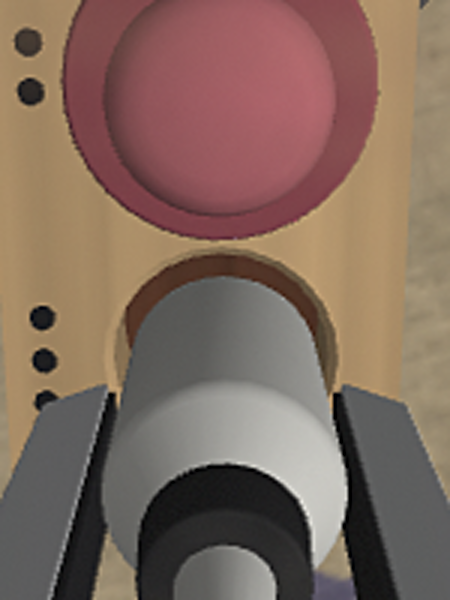

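```bash
python3 - <<'E'
from h import *
s,d=snap('wrist');st()
t=np.array(s['position']); a=ang(s); x=np.array([np.cos(a),np.sin(a)]);y=np.array([x[1],-x[0]])
for uv,z in (((273.5,202),.036),((275.5,212),.0434)): 
    p=onz(d,*uv,z); print(p,(p[:2]-t[:2])@x,(p[:2]-t[:2])@y)
E
```

```text
t 19.0 p [ 0.5763 -0.1818  0.089 ] a 1.2797 F [ 0.3 -0.2 -0.8] gap 0.0389
[ 0.58321803 -0.15938283  0.036     ] 0.02344432223575846 0.00014275111787744507
[ 0.58311541 -0.16413166  0.0434    ] 0.018865723362398928 0.0014070347329926246
```

Request:
jog_arm([
  [0,0,-0.1,0.7,0],
  [0,0,0,1.0,0],
  [0,0,0,1.0,0],
  [0,0,0,0.6,0],
  [0,0,0,0.2,0],
])

```text
clock: 19.62
position: [0.5749, -0.1813, 0.0535]
tcp_rot: [0.802, 0.597, -0.0, -0.0]
ft_force: [-10.0, 3.5, 18.3]
finger_gap: 0.0392
```

Request:
jog_arm([
  [0,0,0,0,0],
  [50,0,0,0,0],
  [60,0,0,0,0],
  [70,0,0,0,0],
  [70,0,0,0,0],
])

```text
clock: 20.25
position: [0.5752, -0.1814, 0.0534]
tcp_rot: [0.802, 0.597, 0.0, 0.0]
ft_force: [0.3, -0.9, 0.7]
finger_gap: 0.0659
```

```bash
python3 - <<'E'
from h import *
s,d=snap('wrist','w16.png');st()
E
```

```text
t 20.3 p [ 0.5751 -0.1814  0.0534] a 1.2798 F [ 0.6  0.6 -0.3] gap 0.0656
```

View pics/w16.png

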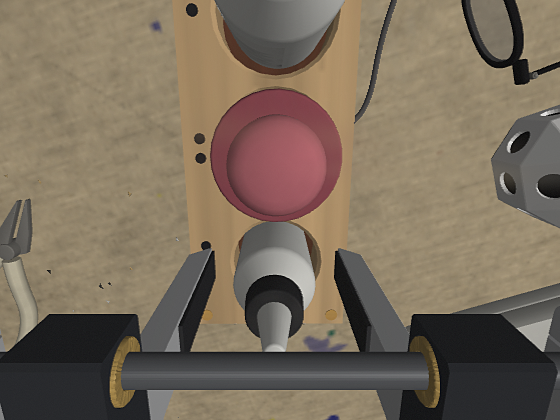

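Request:
jog_arm([
  [80,0,0,0,0],
  [80,0,0,-3.0,0],
  [80,0,0,-5.0,0],
  [80,0,0,-5.0,0],
  [60,0,0,-4.0,0],
])

```text
clock: 20.92
position: [0.5752, -0.1814, 0.2257]
tcp_rot: [0.802, 0.597, 0.0, 0.001]
ft_force: [0.7, 0.6, -0.1]
finger_gap: 0.068
```

```bash
python3 - <<'E'
from h import *
snap('top','t17.png');snap('scene','s17.png');st();plan([.437,.2914,.23],1.685,10)
im=cv2.imread('pics/s17.png')[160:340,200:400]; cv2.imwrite('pics/s17c.png',cv2.resize(im,(660,594),interpolation=cv2.INTER_CUBIC))
E
```

```text
t 21.02 p [ 0.5764 -0.1818  0.2284] a 1.2799 F [-0.1 -0.2  0.6] gap 0.0609
[np.float64(4.13), np.float64(-2.69), np.float64(-0.02), np.float64(-0.0405)]
[np.float64(4.24), np.float64(-2.52), np.float64(-0.02), np.float64(-0.0405)]
[np.float64(4.34), np.float64(-2.35), np.float64(-0.02), np.float64(-0.0405)]
[np.float64(4.43), np.float64(-2.17), np.float64(-0.02), np.float64(-0.0405)]
[np.float64(4.51), np.float64(-1.99), np.float64(-0.02), np.float64(-0.0405)]
[np.float64(4.59), np.float64(-1.81), np.float64(-0.02), np.float64(-0.0405)]
[np.float64(4.66), np.float64(-1.62), np.float64(-0.02), np.float64(-0.0405)]
[np.float64(4.72), np.float64(-1.43), np.float64(-0.02), np.float64(-0.0405)]
[np.float64(4.78), np.float64(-1.24), np.float64(-0.02), np.float64(-0.0405)]
[np.float64(4.82), np.float64(-1.04), np.float64(-0.02), np.float64(-0.0405)]
```

View pics/s17c.png

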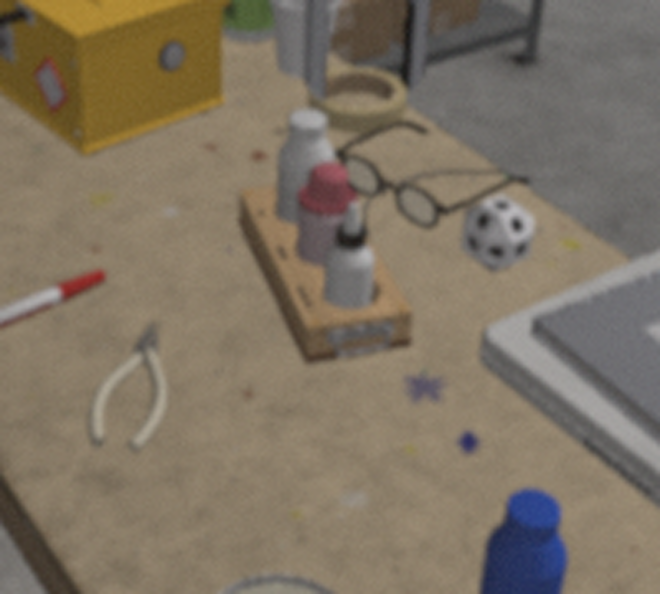

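View pics/t17.png

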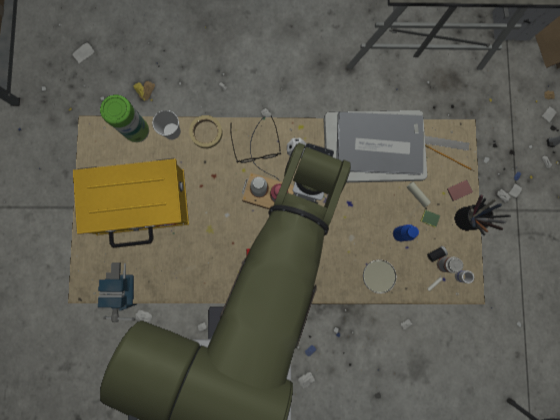

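Request:
jog_arm([
  [38,4.1,-2.7,0,-0.0405],
  [38,4.2,-2.5,0,-0.0405],
  [38,4.3,-2.35,0,-0.0405],
  [38,4.4,-2.2,0,-0.0405],
  [38,4.5,-2.0,0,-0.0405],
])

```text
clock: 21.65
position: [0.504, 0.0551, 0.2226]
tcp_rot: [0.737, 0.676, -0.0, -0.0]
ft_force: [0.7, -0.4, 0.3]
finger_gap: 0.0359
```

Request:
jog_arm([
  [38,4.6,-1.8,0,-0.0405],
  [38,4.7,-1.6,0,-0.0405],
  [38,4.7,-1.4,0,-0.0405],
  [38,4.8,-1.2,0,-0.0405],
  [38,4.8,-1.0,0,-0.0405],
])

```text
clock: 22.28
position: [0.4357, 0.2921, 0.2226]
tcp_rot: [0.665, 0.747, -0.0, -0.0]
ft_force: [1.0, -0.7, 0.3]
finger_gap: 0.0358
```

Request:
jog_arm([
  [38,0,0,0,0],
  [38,0,0,0,0],
  [38,0,0,0,0],
  [38,0,0,0,0],
  [38,0,0,0,0],
])

```text
clock: 22.9
position: [0.4368, 0.2903, 0.2235]
tcp_rot: [0.666, 0.746, 0.0, 0.0]
ft_force: [-0.1, -0.4, -1.2]
finger_gap: 0.036
```

```bash
python3 - <<'E'
from h import *
st();s,d=snap('wrist','w18.png'); print(proj(d,[.437,.2914,.132]));plan([.437,.2914,.23],1.685,1)
E
```

```text
t 22.9 p [0.4368 0.2903 0.2235] a 1.6839 F [-0.1 -0.4 -1.2] gap 0.036
(np.float64(274.29716871711696), np.float64(217.3492205238775))
[np.float64(0.1), np.float64(0.04), np.float64(-0.65), np.float64(-0.0008)]
```

View pics/w18.png

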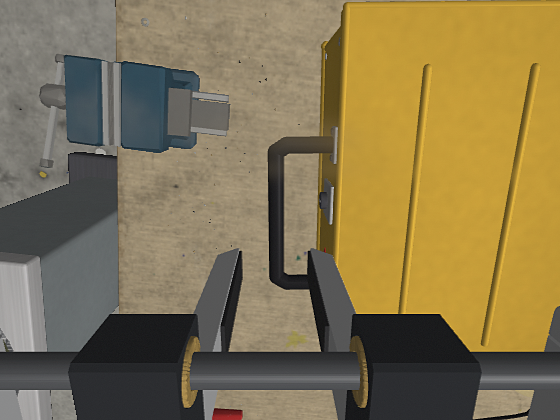

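```bash
python3 - <<'E'
from h import *
s,d=snap('wrist');st()
im=d['frame'].astype(int); m=(im.max(2)<70).astype(np.uint8); m[:,:262]=0;m[:,292:]=0;m[:150]=0;m[248:]=0
v,u=np.nonzero(m); k=np.polyfit(v,u,1); print(k, [ (u[v==q].min(),u[v==q].max()) for q in (160,180,200,220,240)])
t=np.array(s['position']); a=ang(s); x=np.array([np.cos(a),np.sin(a)]);y=np.array([x[1],-x[0]])
for q in(160,212,245):
    p=onz(d,np.polyval(k,q),q,.132); print(p,(p[:2]-t[:2])@x,(p[:2]-t[:2])@y)
E
```

```text
t 23.0 p [0.4367 0.2905 0.2235] a 1.6844 F [ 0.5 -0.3  0.2] gap 0.0358
[-4.67164076e-03  2.76870496e+02] [(np.int64(268), np.int64(283)), (np.int64(268), np.int64(283)), (np.int64(269), np.int64(283)), (np.int64(269), np.int64(283)), (np.int64(269), np.int64(283))]
[0.43327615 0.33533984 0.132     ] 0.04507470779395309 0.0016296401399461754
[0.43767571 0.29589993 0.132     ] 0.005390267547036305 0.0015385597941754282
[0.44066829 0.26907286 0.132     ] -0.021603124807849355 0.0014766068601309882
```

Request:
jog_arm([
  [38,0.3,0.15,2.0,0],
  [38,0,0,3.0,0],
  [38,0,0,3.0,0],
  [38,0,0,1.4,0],
  [38,0,0,0.2,0],
])

```text
clock: 23.62
position: [0.4377, 0.2938, 0.1272]
tcp_rot: [0.666, 0.746, -0.0, -0.0]
ft_force: [0.5, 0.0, 0.2]
finger_gap: 0.0357
```

Request:
jog_arm([
  [38,0,0,0,0],
  [0,0,0,0,0],
  [0,0,0,0,0],
  [0,0,0,0,0],
  [0,0,0,0,0],
])

```text
clock: 24.25
position: [0.4375, 0.2939, 0.1275]
tcp_rot: [0.666, 0.746, -0.0, -0.0]
ft_force: [-2.6, 0.2, 0.9]
finger_gap: 0.011
```

```bash
python3 - <<'E'
from h import *
s=st();snap('wrist','w19.png')
f=.0444;R=.2252
th=np.radians(np.array([0,1,3,6,10,14,18,22,26,30,34,38,42,46,50,54,57,59,60.]))
u=-R*np.cos(f+th);z=R*np.sin(f+th)
for i in range(1,len(th)): print(i,[0,0,round(100*(u[i]-u[i-1]),2),round(-100*(z[i]-z[i-1]),2),0])
E
```

```text
t 24.25 p [0.4375 0.2939 0.1275] a 1.6849 F [-2.6  0.2  0.9] gap 0.011
1 [0, 0, np.float64(0.02), np.float64(-0.39), 0]
2 [0, 0, np.float64(0.06), np.float64(-0.78), 0]
3 [0, 0, np.float64(0.14), np.float64(-1.17), 0]
4 [0, 0, np.float64(0.29), np.float64(-1.55), 0]
5 [0, 0, np.float64(0.39), np.float64(-1.52), 0]
6 [0, 0, np.float64(0.5), np.float64(-1.49), 0]
7 [0, 0, np.float64(0.6), np.float64(-1.45), 0]
8 [0, 0, np.float64(0.7), np.float64(-1.41), 0]
9 [0, 0, np.float64(0.8), np.float64(-1.35), 0]
10 [0, 0, np.float64(0.89), np.float64(-1.29), 0]
11 [0, 0, np.float64(0.98), np.float64(-1.23), 0]
12 [0, 0, np.float64(1.06), np.float64(-1.16), 0]
13 [0, 0, np.float64(1.14), np.float64(-1.08), 0]
14 [0, 0, np.float64(1.21), np.float64(-1.0), 0]
15 [0, 0, np.float64(1.28), np.float64(-0.91), 0]
16 [0, 0, np.float64(1.0), np.float64(-0.62), 0]
17 [0, 0, np.float64(0.68), np.float64(-0.39), 0]
18 [0, 0, np.float64(0.35), np.float64(-0.18), 0]
```

View pics/w19.png

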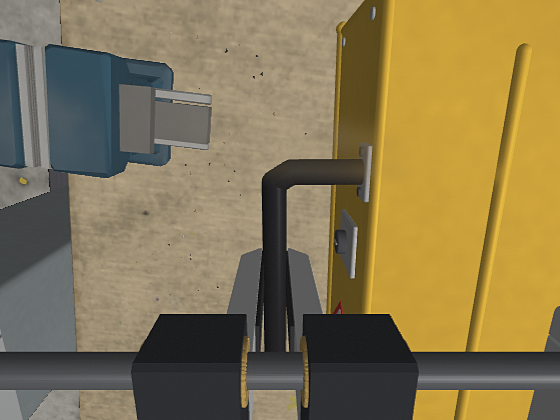

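Request:
jog_arm([
  [0,0,0.02,-0.39,0],
  [0,0,0.06,-0.78,0],
  [0,0,0.14,-1.17,0],
  [0,0,0.29,-1.55,0],
  [0,0,0.39,-1.52,0],
])

```text
clock: 24.92
position: [0.446, 0.2948, 0.1825]
tcp_rot: [0.666, 0.746, -0.001, -0.001]
ft_force: [-4.4, 1.8, -4.5]
finger_gap: 0.0112
```

```bash
python3 - <<'E'
from h import *
s=st();snap('wrist','w20.png');snap('scene','s20.png')
im=cv2.imread('pics/s20.png')[60:260,120:320]; cv2.imwrite('pics/s20c.png',cv2.resize(im,(600,600),interpolation=cv2.INTER_CUBIC))
E
```

```text
t 24.93 p [0.446  0.2948 0.1825] a 1.685 F [-4.4  1.8 -4.5] gap 0.0112
```

View pics/w20.png

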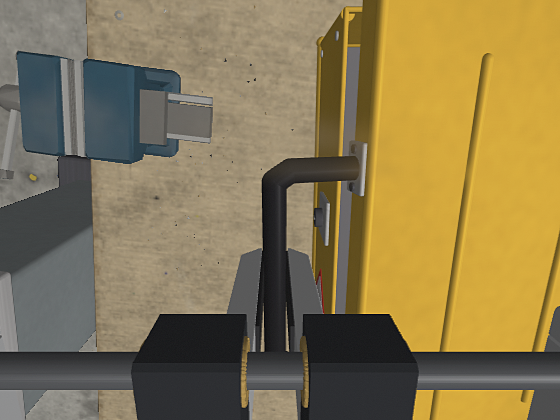

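View pics/s20c.png

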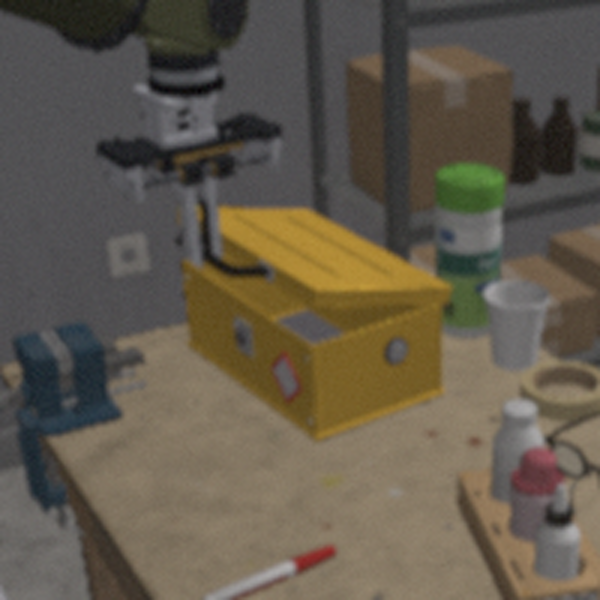

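Request:
jog_arm([
  [0,0,0.5,-1.49,0],
  [0,0,0.6,-1.45,0],
  [0,0,0.7,-1.41,0],
  [0,0,0.8,-1.35,0],
  [0,0,0.89,-1.29,0],
])

```text
clock: 25.65
position: [0.4793, 0.2989, 0.2537]
tcp_rot: [0.665, 0.747, -0.002, -0.002]
ft_force: [-22.0, -2.2, 10.1]
finger_gap: 0.0115
```

Request:
jog_arm([
  [0,0,0.98,-1.23,0],
  [0,0,1.06,-1.16,0],
  [0,0,1.14,-1.08,0],
  [0,0,1.21,-1.0,0],
  [0,0,1.28,-0.91,0],
])

```text
clock: 26.28
position: [0.5366, 0.3058, 0.3104]
tcp_rot: [0.665, 0.747, 0.001, -0.0]
ft_force: [-14.6, -0.2, 15.0]
finger_gap: 0.0111
```

```bash
python3 - <<'E'
from h import *
s=st();snap('wrist','w21.png');snap('scene','s21.png')
im=cv2.imread('pics/s21.png')[60:260,120:320]; cv2.imwrite('pics/s21c.png',cv2.resize(im,(600,600),interpolation=cv2.INTER_CUBIC))
p=np.array(s['position'])-[.4375,.2939,.1275]; u=p[0]*.9936+p[1]*.1128
print(u,p[2],np.degrees(np.arctan2(p[2]+.01,.225-u)-.0444), np.hypot(p[2]+.01,.225-u))
E
```

```text
t 26.27 p [0.5366 0.3058 0.3104] a 1.686 F [-14.6  -0.2  15. ] gap 0.0111
0.09980558870851652 0.1828889276578739 54.47051152778792 0.22995603717151164
```

View pics/w21.png

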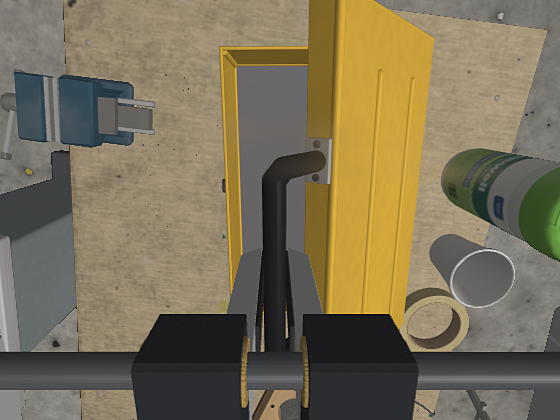

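View pics/s21c.png

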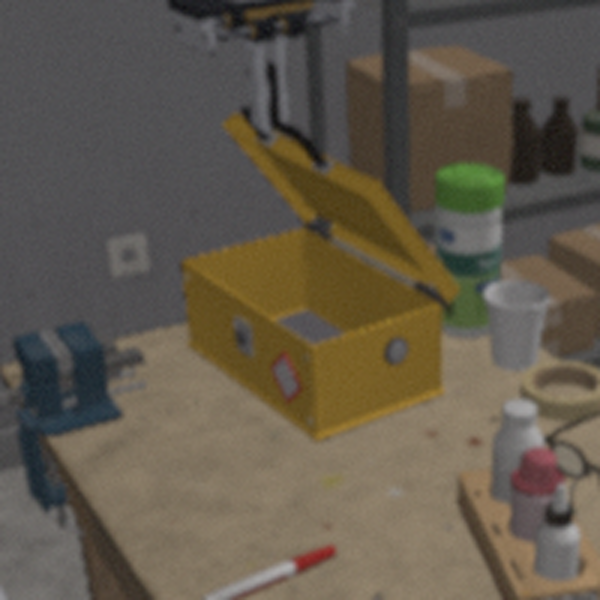

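Request:
jog_arm([
  [0,0,0,0,0],
  [0,0,0,0,0],
  [0,0,0,0,0],
  [0,0,0,0,0],
  [0,0,0,0,0],
])

```text
clock: 27.0
position: [0.5366, 0.3057, 0.3101]
tcp_rot: [0.665, 0.747, 0.002, 0.0]
ft_force: [-18.6, -0.9, 21.4]
finger_gap: 0.0111
```

```bash
python3 - <<'E'
from h import *
s=st();print(s['torque']);_,d=snap('wrist','w22.png');_,e=snap('scene','s22.png')
p=np.array(s['position'])-[.4375,.2939,.1275]; u=p[0]*.9936+p[1]*.1128
print(u,p[2],np.degrees(np.arctan2(p[2]+.01,.225-u)-.0444), np.hypot(p[2]+.01,.225-u))
im=cv2.imread('pics/s22.png')[60:180,180:300]; cv2.imwrite('pics/s22c.png',cv2.resize(im,(600,600),interpolation=cv2.INTER_CUBIC))
E
```

```text
t 27.0 p [0.5366 0.3057 0.3101] a 1.6858 F [-18.6  -0.9  21.4] gap 0.0111
[-0.2649249   3.45408872  0.05458796]
0.0998021899953936 0.1826427511177663 54.43637712836868 0.22975143348447505
```

View pics/s22c.png

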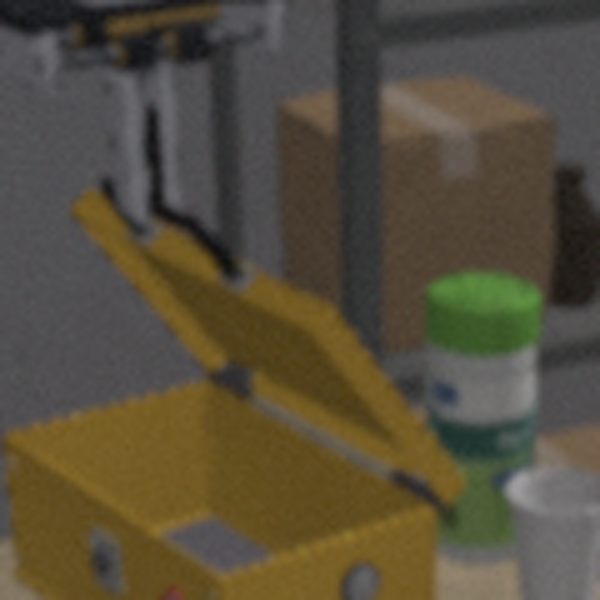

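View pics/w22.png

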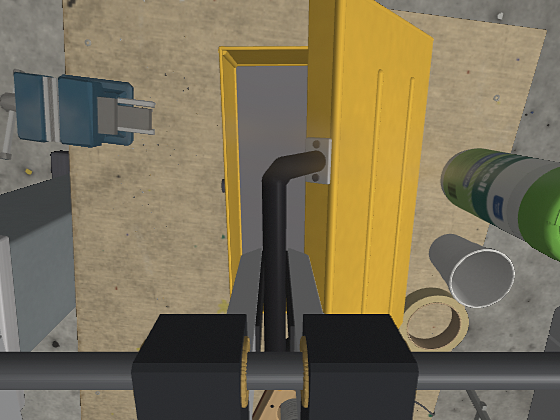

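```bash
python3 - <<'E'
from h import *
_,t=snap('top','t22.png'); s,w=snap('wrist'); _,e=snap('scene')
im=cv2.imread('pics/t22.png')[130:270,60:230]; cv2.imwrite('pics/t22c.png',cv2.resize(im,(728,600),interpolation=cv2.INTER_CUBIC))
def tri(rs):
    A=np.zeros((3,3));b=np.zeros(3)
    for o,k in rs:
        k=k/np.linalg.norm(k);M=np.eye(3)-np.outer(k,k);A+=M;b+=M@o
    x=np.linalg.solve(A,b); return x,[np.linalg.norm((np.eye(3)-np.outer(k,k)/(k@k))@(x-o)) for o,k in rs]
X,er=tri([ray(e,208.6,105.2),ray(w,318,161)]); print(X,er)
ex=np.array([.9936,.1128]); H=np.array([.4380,.2920])+.225*ex
u=(X[:2]-H)@ex; y=(X[:2]-H)@np.array([-ex[1],ex[0]]); print('u',u,'y',y,'z',X[2]-.122,'ang',np.degrees(np.arctan2(X[2]-.122,-u)-np.arctan2(.01,.18)),np.hypot(u,X[2]-.122))
E
```

```text
[0.55498887 0.36100249 0.27533828] [np.float64(0.0009220591327737865), np.float64(0.0009220591327736997)]
u -0.10096845770702048 y 0.0553645333588988 z 0.15333828131578237 ang 53.45651723562224 0.18359536477975796
```

View pics/t22c.png

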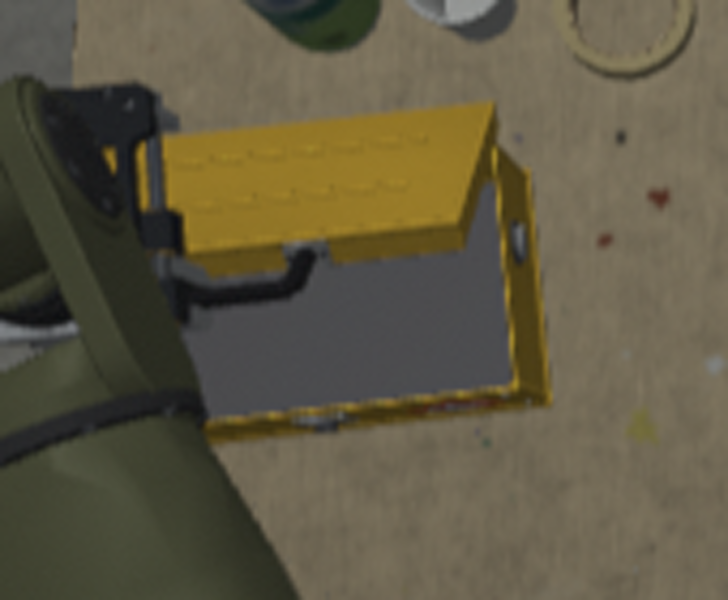

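Request:
jog_arm([
  [0,0,-0.1,-0.15,0],
  [0,0,-0.1,-0.15,0],
  [0,0,0,0,0],
  [0,0,0,0,0],
  [0,0,0,0,0],
])

```text
clock: 27.88
position: [0.5355, 0.3056, 0.3097]
tcp_rot: [0.665, 0.746, 0.001, -0.0]
ft_force: [-3.1, 4.7, -0.6]
finger_gap: 0.0108
```

```bash
cat >> h.py <<'E'
def lid(s):
    p=np.array(s['position'])-[.4375,.2939,.1275]; u=p[0]*.9936+p[1]*.1128
    print('u,dz,ang,R',np.round([u,p[2],np.degrees(np.arctan2(p[2]+.01,.225-u)-.0444), np.hypot(p[2]+.01,.225-u)],4))
E
python3 - <<'E'
from h import *
lid(st())
E
```

```text
t 27.88 p [0.5355 0.3056 0.3097] a 1.6854 F [-3.1  4.7 -0.6] gap 0.0108
u,dz,ang,R [ 0.0987  0.1822 54.1474  0.23  ]
```

Request:
jog_arm([
  [0,0,0.6,-0.4,0],
  [0,0,0.55,-0.34,0],
  [0,0,0.5,-0.29,0],
  [0,0,0.39,-0.21,0],
  [0,0,0,0,0],
])

```text
clock: 28.5
position: [0.5558, 0.3079, 0.3224]
tcp_rot: [0.665, 0.746, 0.001, -0.0]
ft_force: [-4.8, 3.0, 1.3]
finger_gap: 0.0112
```

Request:
jog_arm([
  [0,0,0,0,0],
  [0,0,0,0,0],
  [0,0,0,0,0],
  [0,0,0,0,0],
  [0,0,0,0,0],
])

```text
clock: 29.12
position: [0.5556, 0.3078, 0.3223]
tcp_rot: [0.665, 0.746, 0.001, -0.0]
ft_force: [-4.7, 3.5, 0.1]
finger_gap: 0.0112
```

```bash
python3 - <<'E'
from h import *
lid(st());snap('wrist','w23.png');snap('scene','s23.png');snap('top','t23.png')
im=cv2.imread('pics/s23.png')[60:180,180:300]; cv2.imwrite('pics/s23c.png',cv2.resize(im,(600,600),interpolation=cv2.INTER_CUBIC))
E
```

```text
t 29.12 p [0.5556 0.3078 0.3223] a 1.6854 F [-4.7  3.5  0.1] gap 0.0112
u,dz,ang,R [ 0.1189  0.1948 60.075   0.2307]
```

View pics/w23.png

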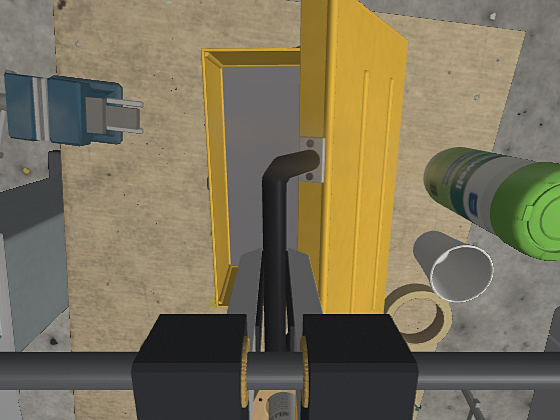

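View pics/s23c.png

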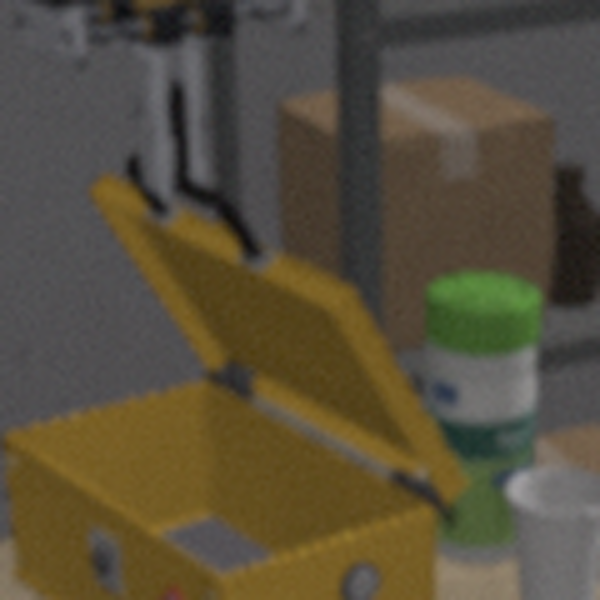

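```bash
python3 - <<'E'
from h import *
s,w=snap('wrist'); _,e=snap('scene')
def tri(rs):
    A=np.zeros((3,3));b=np.zeros(3)
    for o,k in rs:
        k=k/np.linalg.norm(k);M=np.eye(3)-np.outer(k,k);A+=M;b+=M@o
    x=np.linalg.solve(A,b); return x,[np.linalg.norm((np.eye(3)-np.outer(k,k)/(k@k))@(x-o)) for o,k in rs]
ex=np.array([.9936,.1128]); H=np.array([.4380,.2920])+.225*ex
for sc,wr in(((213,102.2),(312,160)),((213,103),(313,160)),((214,102.2),(311,160))):
    X,er=tri([ray(e,*sc),ray(w,*wr)]);u=(X[:2]-H)@ex
    print(X,np.round(er,4),'ang',np.degrees(np.arctan2(X[2]-.122,-u)-np.arctan2(.01,.18)),np.hypot(u,X[2]-.122))
X=np.array([s['position'][0],s['position'][1],s['position'][2]])
# bar seen: angle bar->plate not needed
im=cv2.imread('pics/t23.png')[130:270,60:230]; cv2.imwrite('pics/t23c.png',cv2.resize(im,(728,600),interpolation=cv2.INTER_CUBIC))
E
```

```text
[0.57147208 0.36245755 0.28232897] [0.0005 0.0005] ang 59.049613807272664 0.1811994275020549
[0.57186318 0.36241025 0.27971936] [0.0011 0.0011] ang 58.76851574183312 0.17871396669380568
[0.57267451 0.36165473 0.28200397] [0.0014 0.0014] ang 59.31182118641738 0.18039927369026676
```

View pics/t23c.png

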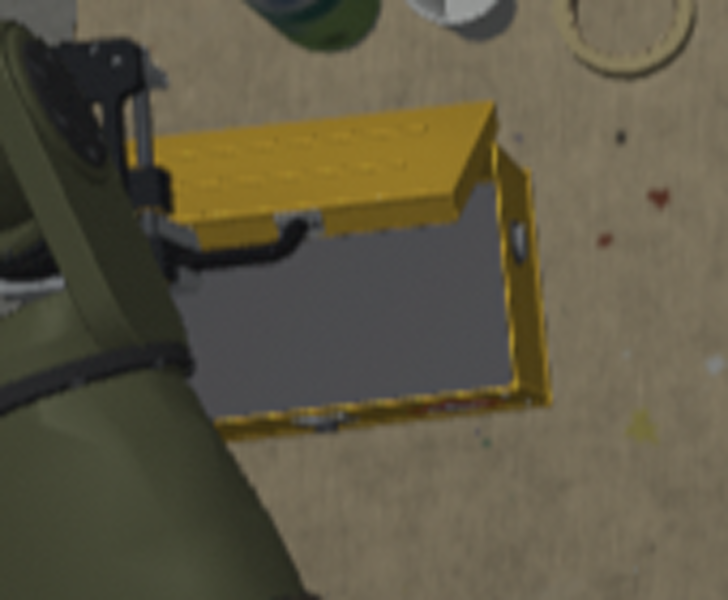

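View pics/s23.png

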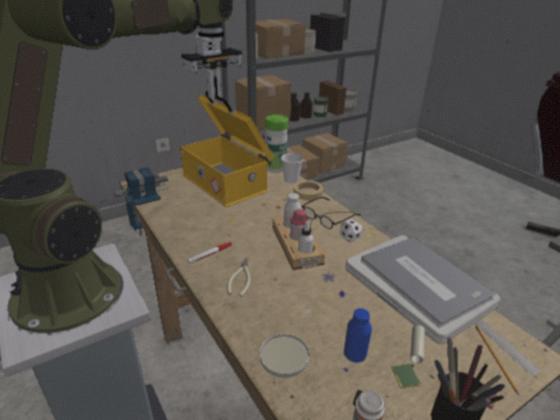

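Request:
jog_arm([
  [0,0,0.12,-0.07,0],
  [0,0,0.11,-0.06,0],
  [0,0,0,0,0],
  [0,0,0,0,0],
  [0,0,0,0,0],
])

```text
clock: 30.0
position: [0.5578, 0.3081, 0.3235]
tcp_rot: [0.665, 0.746, 0.001, -0.0]
ft_force: [-4.8, 4.1, 0.7]
finger_gap: 0.0111
```

```bash
python3 - <<'E'
from h import *
s=st();lid(s);p=np.array(s['position'])-[.4375,.2939,.1275]; u=p[0]*.9936+p[1]*.1128
print(np.degrees(np.arccos((.225-u)/.2252)-.0444)); snap('wrist','w24.png');snap('scene','s24.png')
im=cv2.imread('pics/s24.png')[60:180,180:300]; cv2.imwrite('pics/s24c.png',cv2.resize(im,(600,600),interpolation=cv2.INTER_CUBIC))
im=cv2.imread('pics/s24.png')[180:300,240:390]; cv2.imwrite('pics/s24d.png',cv2.resize(im,(750,600),interpolation=cv2.INTER_CUBIC))
E
```

```text
t 30.0 p [0.5578 0.3081 0.3235] a 1.6855 F [-4.8  4.1  0.7] gap 0.0111
u,dz,ang,R [ 0.1212  0.196  60.7046  0.2307]
59.997029240991665
```

View pics/s24c.png

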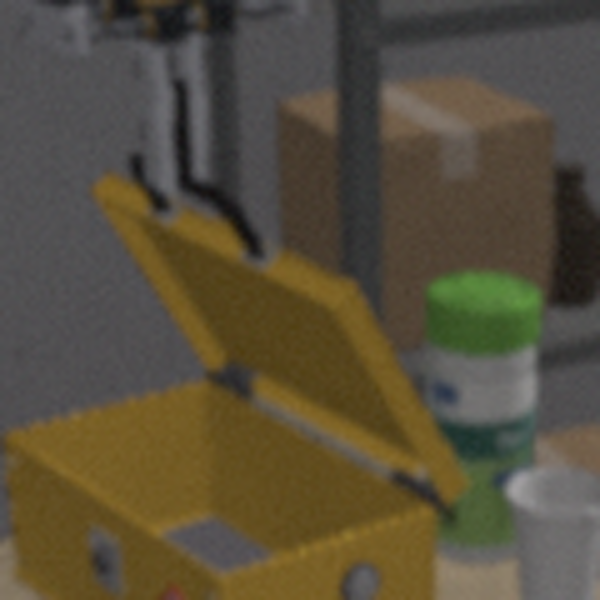

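View pics/s24d.png

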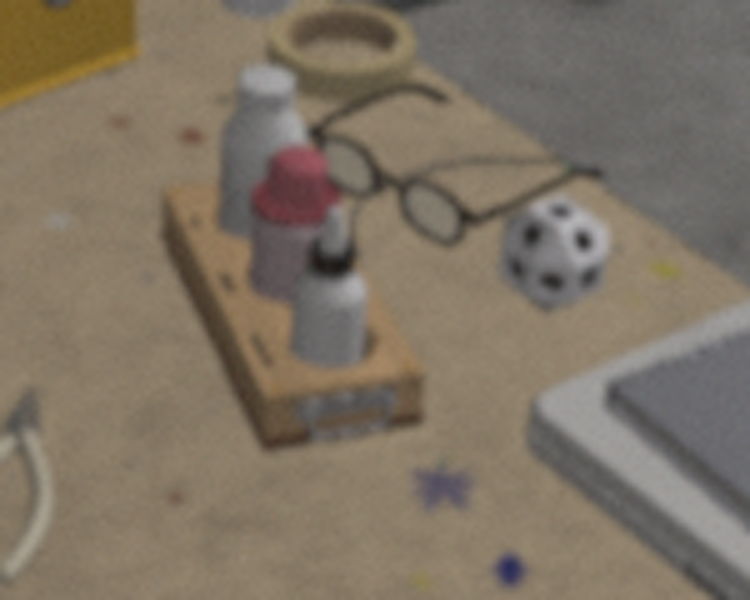

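View pics/w24.png

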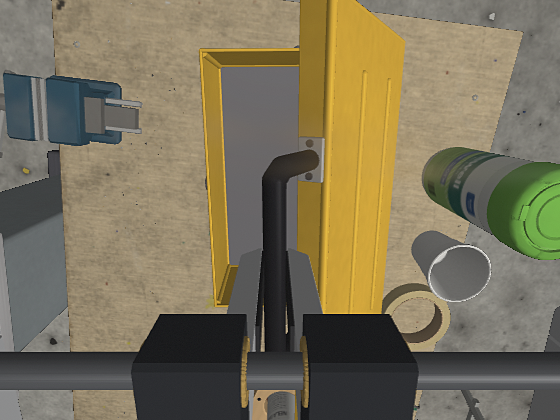

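```bash
python3 - <<'E'
from h import *
_,e=snap('scene')
for p in([.6125,-.0602,.127],[.593,-.1213,.115],[.5752,-.1814,.119]): u,v=proj(e,p); print((u-240)*5,(v-180)*5)
lid(st()); r.hand_in()
E
```

```text
267.3935896793216 73.92510575874084
299.7097051272962 149.92750987274817
337.91344890945254 204.80756338168817
t 30.15 p [0.5578 0.3081 0.3235] a 1.6854 F [-4.7  3.6  0.5] gap 0.0113
u,dz,ang,R [ 0.1212  0.196  60.707   0.2307]
the job is handed in; nothing more can be done
```

The job is done and handed in at 30 s of the 72 s allowed. The white base bottle went into pocket one, the pink hardener into pocket two and the dropper bottle into pocket three, in that order. The gripper is still holding the chest lid open at about 60°.

**Bottles:** In the last pictures all three stand upright. Their tops were within about 1 px of where a fully seated bottle should show. The caddy's front corner was within about 1 px of its first position. Base and dropper met 15–21 N at the wrist on touching the pocket floor.

**Lid angle:** The checks disagreed a little.
- The handle's fore-and-aft position gives 60.0°.
- The plain arc from the tool position gives 60.7°.
- Finding the handle's bracket in two camera views gave about 59.1°. That was before a last nudge of about 0.65°, and I did not repeat it afterwards.

I went with 60.0°, because the bar appears to have moved about 6 mm along the pads towards the fingertips as the lid turned. The plain arc does not allow for that.

**Forces:** During the lift the wrist force rose to about 28 N, because my path ran slightly inside the handle's real arc. I eased it off, and it was about 6 N at the end.

I did not touch the marker, the pliers, the white solid or the blue bottle.

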